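# Heft the bell covers and nest them heaviest first for dispatch

### The arm

A 6-joint arm with a two-finger parallel gripper is mounted at the origin on the work surface. World frame = base frame: x ahead of the robot, y to its left, z up, the work surface at z = 0. Lengths are in m, angles in rad, forces in N, time in s.
With the tool pointing down it reaches from about 0.35 to 0.975 m from the base axis. Payload 4.9 kg.
Tool frame: the origin (TCP) lies on the front face of the gripper's body, between the roots of the fingers; the fingertips stand 73 mm ahead of it and the grasp point (between the pads) lies 54 mm ahead of it; z points along the fingers, y is the line along which they close (so a half turn about z gives the same grasp; the last joint's range is limited). The gripper opens to 85 mm and grips with 20 to 120 N. Pads are 22 mm wide; open, the fingers measure 114 mm over their backs; the gripper's body (76 mm by 85 mm) begins 54 mm behind the grasp point. The pads swing forward as they close: fully open they stand 13 mm farther back than shut.
Start: joints at [1.142, 0.053, 1.613, -0, 1.476, -0.119], TCP at [0.191, 0.595, 0.304] pointing down, gripper open.
Joint ranges: [-3.01, 3.01], [-1.01, 2.22], [0.06, 2.58], [-1.02, 4.17], [0.09, 2.62], [-3.14, 3.14]. Speed limits (rad/s): [2.57, 2.57, 3.14, 3.14, 3.14, 3.14].

### API

Orientations are given as a rotation vector (axis times angle).
In Python, from station import status, imaging, order gives the robot as it stands.
- The arm moves only by the tool arm_command, never from a script. Its argument "increments" is a list of rows, each an object with "slide": the shift along the tool's x, y, z in m, a list of three; "spin": the turn about the tool's z in degrees; "gripper": the opening, from -1 (shut) to 1 (fully open). In form: [{"slide": [x, y, z], "spin": spin, "gripper": gripper}, ...]. A call has 1 to 8 rows; each row is the pose to reach, as a shift and turn from the pose commanded when the call began, along the tool's axes at that moment; what a row does not reach only later rows make up. A row lasts 1/12 s, in which the tool goes at most 41.7 mm and 7.16 degrees, less where a joint would pass 70% of its speed; a pose out of reach is approached as far as the arm can. A call with a gripper value outside its range is refused whole. The fingers move at their own pace and stop on an object; "newtons" is the grip in N (left out, the last holds). Time passes only in rows, so rows that repeat a pose let the fingers close. It gives the time, the measured TCP pose, the force, the opening and the grip force at its end, in the units of the state.
- status.get_obs(): the state, without advancing time (a new reading comes with each control period).
- imaging.get_image(name): name is "side" or "top"; returns a dict with "frame" (384x512x3 uint8, red, green, blue), "vfov" (degrees; the focal length in pixels is half the picture's height over the tangent of half this angle, whatever the lens; pixels are square), "cx", "cy" (the principal point, pixels), "k1" (the pictures are not rectified: a ray, as slopes to the right and down, at radius r is drawn at 1 + k1 r^2 times it, then the intrinsics apply), "view" (4x4, takes a point from world to camera coordinates). Camera axes: x right, y up, looking along -z (the intrinsics and any distortion apply to the point x, -y, -z); pixel columns grow to the right and rows downward; lengths in m; the calibration is good to about 2 mm. A picture is of the moment at which its call begins. There is no depth.
- order.finish_job(): hands the job in; it is judged then, once.
The state is a dict: "t": time; "q": joint angles; "dq": joint speeds; "effort": joint torques, N m; "tool_pos": TCP position; "tool_rot": TCP orientation; "contact_force": force on the tool from outside, world axes, zero at the start; "wrist_torque": the same for the moment, N m; "opening": finger opening in m; "grip_force": force on a finger pad.
Only numpy, scipy, OpenCV 4.12 (cv2) and the standard library are available. Lean on these libraries where they do the work, as an engineer would, in place of code of your own. Each camera call takes 0.05 s, during which the arm holds its last target. There are 200 camera calls.

### The job

Pull the plywood tray by its post right to the loading end of its rails, away from the yellow stop. The green bell covers look alike but are cast in different metals: lift them to feel their weights, and nest them mouth down in the tray as one stack, heaviest at the bottom and each cover lighter than the one below, fully seated. Then slide the loaded tray by its post right up to the yellow stop with the stack still properly nested; leave the ring, bottle, spanner and tablet where they are.

Things in the scene. Friction and masses are not known exactly. Their poses are not given: they have to be found in the camera images.
- bell_1: hollow green bell cover, mouth down, 106 mm tall: tapered skirt 72 mm high, 5 mm wall (110 mm across the mouth, 82 mm at its closed flat roof), on top a solid round boss to grip, 44 mm across, 34 mm tall. Origin: centre of the mouth plane; z up through the boss. Set over another, its roof rests on the other's boss: origins 40 mm apart, 2 to 3 mm of play all round. May be absent.
- bell_2: hollow green bell cover, mouth down, 106 mm tall: tapered skirt 72 mm high, 5 mm wall (110 mm across the mouth, 82 mm at its closed flat roof), on top a solid round boss to grip, 44 mm across, 34 mm tall. Origin: centre of the mouth plane; z up through the boss. All look alike; each weighs 0.06 to 0.98 kg, any two differ by 0.12 kg or more; place and number tell nothing. May be absent.
- bell_3: hollow green bell cover, mouth down, 106 mm tall: tapered skirt 72 mm high, 5 mm wall (110 mm across the mouth, 82 mm at its closed flat roof), on top a solid round boss to grip, 44 mm across, 34 mm tall. Origin: centre of the mouth plane; z up through the boss. Set over another, its roof rests on the other's boss: origins 40 mm apart, 2 to 3 mm of play all round. May be absent.
- bell_4: hollow green bell cover, mouth down, 106 mm tall: tapered skirt 72 mm high, 5 mm wall (110 mm across the mouth, 82 mm at its closed flat roof), on top a solid round boss to grip, 44 mm across, 34 mm tall. Origin: centre of the mouth plane; z up through the boss. All look alike; each weighs 0.06 to 0.98 kg, any two differ by 0.12 kg or more; place and number tell nothing. May be absent.
- rails: grey steel rail bed, fixed to the bench, 150 mm wide (x) and 440 mm long (y, from -260 to +180 mm of its origin), top of the rails 18 mm above the bench. Origin: on the bench, under the tray's centre when the tray is at its loading end; the tray runs along the bed's own -y, towards the yellow end stop.
- tray: square plywood packing tray with a push post, on the rails: origin under its centre, 18 mm above the bench, axes as the rail bed's. It slides only along the bed's -y, from 0 (loading end, where it also stops) to 120 mm (against the yellow stop), stiffly (about 6 N), and stays where it is left
- tray_floor (a point): centre of the tray's inner floor, 30 mm above the bench; 126 mm by 126 mm inside, walls standing 24 mm above the floor
- tray_post (a point): top of the upright steel push post on the tray, 24 mm across, top 102 mm above the bench, joined to the tray by a flat bar (its top 27 mm above the bench); it stands 145 mm from the tray's centre on the side away from the yellow stop
- bearing_ring: bystander: plain steel ring 116 mm across, 22 mm high, lying flat; origin under its centre
- spray_bottle: bystander: white plastic bottle 190 mm tall, 64 mm across; origin under its centre
- spanner: bystander: steel spanner 200 mm long, lying flat
- tablet: bystander: black tablet computer 130 mm by 200 mm, 10 mm thick, lying flat; origin under its centre
Things that resemble listed ones, but are neither listed nor needed, are in the scene too. Leave any white look-alike of the bell_2 alone. What is shaped like the bell_1 but pink is not meant.

How it is judged:
On the way, in this order (a step that is already met when the one before it is completed fails the run):
1. the tray stands at the loading end of the rails (y of tray in the frame of rails above -0.012 m), for 0.2 s.
2. all covers present stand nested in the tray, heaviest at the bottom and lighter upwards, let go and at rest, with the tray at its loading end (horizontal distance between each of bell_1, bell_2, bell_3, bell_4 and tray_floor below 0.022 m and angle between each of bell_1, bell_2, bell_3, bell_4's own z axis and vertical below 0.08 rad and ((z of bell_2 in the frame of bell_1 between -0.124 and -0.116 m and horizontal distance between bell_2 and bell_1 below 0.015 m) or (z of bell_2 in the frame of bell_1 between -0.084 and -0.076 m and horizontal distance between bell_2 and bell_1 below 0.011 m) or (z of bell_2 in the frame of bell_1 between -0.044 and -0.036 m and horizontal distance between bell_2 and bell_1 below 0.007 m) or (z of bell_2 in the frame of bell_1 between 0.036 and 0.044 m and horizontal distance between bell_2 and bell_1 below 0.007 m) or (z of bell_2 in the frame of bell_1 between 0.076 and 0.084 m and horizontal distance between bell_2 and bell_1 below 0.011 m) or (z of bell_2 in the frame of bell_1 between 0.116 and 0.124 m and horizontal distance between bell_2 and bell_1 below 0.015 m)) and ((z of bell_3 in the frame of bell_1 between -0.124 and -0.116 m and horizontal distance between bell_3 and bell_1 below 0.015 m) or (z of bell_3 in the frame of bell_1 between -0.084 and -0.076 m and horizontal distance between bell_3 and bell_1 below 0.011 m) or (z of bell_3 in the frame of bell_1 between -0.044 and -0.036 m and horizontal distance between bell_3 and bell_1 below 0.007 m) or (z of bell_3 in the frame of bell_1 between 0.036 and 0.044 m and horizontal distance between bell_3 and bell_1 below 0.007 m) or (z of bell_3 in the frame of bell_1 between 0.076 and 0.084 m and horizontal distance between bell_3 and bell_1 below 0.011 m) or (z of bell_3 in the frame of bell_1 between 0.116 and 0.124 m and horizontal distance between bell_3 and bell_1 below 0.015 m)) and ((z of bell_4 in the frame of bell_1 between -0.124 and -0.116 m and horizontal distance between bell_4 and bell_1 below 0.015 m) or (z of bell_4 in the frame of bell_1 between -0.084 and -0.076 m and horizontal distance between bell_4 and bell_1 below 0.011 m) or (z of bell_4 in the frame of bell_1 between -0.044 and -0.036 m and horizontal distance between bell_4 and bell_1 below 0.007 m) or (z of bell_4 in the frame of bell_1 between 0.036 and 0.044 m and horizontal distance between bell_4 and bell_1 below 0.007 m) or (z of bell_4 in the frame of bell_1 between 0.076 and 0.084 m and horizontal distance between bell_4 and bell_1 below 0.011 m) or (z of bell_4 in the frame of bell_1 between 0.116 and 0.124 m and horizontal distance between bell_4 and bell_1 below 0.015 m)) and ((z of bell_3 in the frame of bell_2 between -0.124 and -0.116 m and horizontal distance between bell_3 and bell_2 below 0.015 m) or (z of bell_3 in the frame of bell_2 between -0.084 and -0.076 m and horizontal distance between bell_3 and bell_2 below 0.011 m) or (z of bell_3 in the frame of bell_2 between -0.044 and -0.036 m and horizontal distance between bell_3 and bell_2 below 0.007 m) or (z of bell_3 in the frame of bell_2 between 0.036 and 0.044 m and horizontal distance between bell_3 and bell_2 below 0.007 m) or (z of bell_3 in the frame of bell_2 between 0.076 and 0.084 m and horizontal distance between bell_3 and bell_2 below 0.011 m) or (z of bell_3 in the frame of bell_2 between 0.116 and 0.124 m and horizontal distance between bell_3 and bell_2 below 0.015 m)) and ((z of bell_4 in the frame of bell_2 between -0.124 and -0.116 m and horizontal distance between bell_4 and bell_2 below 0.015 m) or (z of bell_4 in the frame of bell_2 between -0.084 and -0.076 m and horizontal distance between bell_4 and bell_2 below 0.011 m) or (z of bell_4 in the frame of bell_2 between -0.044 and -0.036 m and horizontal distance between bell_4 and bell_2 below 0.007 m) or (z of bell_4 in the frame of bell_2 between 0.036 and 0.044 m and horizontal distance between bell_4 and bell_2 below 0.007 m) or (z of bell_4 in the frame of bell_2 between 0.076 and 0.084 m and horizontal distance between bell_4 and bell_2 below 0.011 m) or (z of bell_4 in the frame of bell_2 between 0.116 and 0.124 m and horizontal distance between bell_4 and bell_2 below 0.015 m)) and ((z of bell_4 in the frame of bell_3 between -0.124 and -0.116 m and horizontal distance between bell_4 and bell_3 below 0.015 m) or (z of bell_4 in the frame of bell_3 between -0.084 and -0.076 m and horizontal distance between bell_4 and bell_3 below 0.011 m) or (z of bell_4 in the frame of bell_3 between -0.044 and -0.036 m and horizontal distance between bell_4 and bell_3 below 0.007 m) or (z of bell_4 in the frame of bell_3 between 0.036 and 0.044 m and horizontal distance between bell_4 and bell_3 below 0.007 m) or (z of bell_4 in the frame of bell_3 between 0.076 and 0.084 m and horizontal distance between bell_4 and bell_3 below 0.011 m) or (z of bell_4 in the frame of bell_3 between 0.116 and 0.124 m and horizontal distance between bell_4 and bell_3 below 0.015 m)) and (z of bell_1 in the frame of tray below 0.072 m or (contact force between bell_1 and bell_2 below 3.8 N and contact force between bell_1 and bell_3 below 3.8 N and contact force between bell_1 and bell_4 below 3.8 N)) and (z of bell_1 in the frame of tray below 0.112 m or (contact force between bell_1 and bell_2 below 1.7 N and contact force between bell_1 and bell_3 below 1.7 N and contact force between bell_1 and bell_4 below 1.7 N)) and contact force between bell_1 and bell_2 below 8.9 N and contact force between each of bell_1, bell_2 and bell_3 below 8.9 N and contact force between each of bell_1, bell_2, bell_3 and bell_4 below 8.9 N and (z of bell_2 in the frame of tray below 0.072 m or (contact force between bell_2 and bell_1 below 3.8 N and contact force between bell_2 and bell_3 below 3.8 N and contact force between bell_2 and bell_4 below 3.8 N)) and (z of bell_2 in the frame of tray below 0.112 m or (contact force between bell_2 and bell_1 below 1.7 N and contact force between bell_2 and bell_3 below 1.7 N and contact force between bell_2 and bell_4 below 1.7 N)) and (z of bell_3 in the frame of tray below 0.072 m or (contact force between bell_3 and bell_1 below 3.8 N and contact force between bell_3 and bell_2 below 3.8 N and contact force between bell_3 and bell_4 below 3.8 N)) and (z of bell_3 in the frame of tray below 0.112 m or (contact force between bell_3 and bell_1 below 1.7 N and contact force between bell_3 and bell_2 below 1.7 N and contact force between bell_3 and bell_4 below 1.7 N)) and (z of bell_4 in the frame of tray below 0.072 m or (contact force between bell_4 and bell_1 below 3.8 N and contact force between bell_4 and bell_2 below 3.8 N and contact force between bell_4 and bell_3 below 3.8 N)) and (z of bell_4 in the frame of tray below 0.112 m or (contact force between bell_4 and bell_1 below 1.7 N and contact force between bell_4 and bell_2 below 1.7 N and contact force between bell_4 and bell_3 below 1.7 N)) and linear speed of each of bell_1, bell_2, bell_3, bell_4 below 0.02 m/s and contact force between the fingers and bell_1 below 0.2 N and contact force between the fingers and bell_2 below 0.2 N and contact force between the fingers and bell_3 below 0.2 N and contact force between the fingers and bell_4 below 0.2 N and y of tray in the frame of rails above -0.03 m), for 0.3 s.
3. the tray has been moved up to the stop at the yellow end (y of tray in the frame of rails below -0.112 m), for 0.2 s.
At the end, for the whole second after the job is handed in: All covers present form one upright nested stack in the tray, at rest, every heavier one below every lighter one, origins 40 mm apart (within 4 mm), each centred on the one below within 7 mm and on the tray within 22 mm; the tray has travelled at least 112 of its 120 mm (horizontal distance between each of bell_1, bell_2, bell_3, bell_4 and tray_floor below 0.022 m and angle between each of bell_1, bell_2, bell_3, bell_4's own z axis and vertical below 0.08 rad and ((z of bell_2 in the frame of bell_1 between -0.124 and -0.116 m and horizontal distance between bell_2 and bell_1 below 0.015 m) or (z of bell_2 in the frame of bell_1 between -0.084 and -0.076 m and horizontal distance between bell_2 and bell_1 below 0.011 m) or (z of bell_2 in the frame of bell_1 between -0.044 and -0.036 m and horizontal distance between bell_2 and bell_1 below 0.007 m) or (z of bell_2 in the frame of bell_1 between 0.036 and 0.044 m and horizontal distance between bell_2 and bell_1 below 0.007 m) or (z of bell_2 in the frame of bell_1 between 0.076 and 0.084 m and horizontal distance between bell_2 and bell_1 below 0.011 m) or (z of bell_2 in the frame of bell_1 between 0.116 and 0.124 m and horizontal distance between bell_2 and bell_1 below 0.015 m)) and ((z of bell_3 in the frame of bell_1 between -0.124 and -0.116 m and horizontal distance between bell_3 and bell_1 below 0.015 m) or (z of bell_3 in the frame of bell_1 between -0.084 and -0.076 m and horizontal distance between bell_3 and bell_1 below 0.011 m) or (z of bell_3 in the frame of bell_1 between -0.044 and -0.036 m and horizontal distance between bell_3 and bell_1 below 0.007 m) or (z of bell_3 in the frame of bell_1 between 0.036 and 0.044 m and horizontal distance between bell_3 and bell_1 below 0.007 m) or (z of bell_3 in the frame of bell_1 between 0.076 and 0.084 m and horizontal distance between bell_3 and bell_1 below 0.011 m) or (z of bell_3 in the frame of bell_1 between 0.116 and 0.124 m and horizontal distance between bell_3 and bell_1 below 0.015 m)) and ((z of bell_4 in the frame of bell_1 between -0.124 and -0.116 m and horizontal distance between bell_4 and bell_1 below 0.015 m) or (z of bell_4 in the frame of bell_1 between -0.084 and -0.076 m and horizontal distance between bell_4 and bell_1 below 0.011 m) or (z of bell_4 in the frame of bell_1 between -0.044 and -0.036 m and horizontal distance between bell_4 and bell_1 below 0.007 m) or (z of bell_4 in the frame of bell_1 between 0.036 and 0.044 m and horizontal distance between bell_4 and bell_1 below 0.007 m) or (z of bell_4 in the frame of bell_1 between 0.076 and 0.084 m and horizontal distance between bell_4 and bell_1 below 0.011 m) or (z of bell_4 in the frame of bell_1 between 0.116 and 0.124 m and horizontal distance between bell_4 and bell_1 below 0.015 m)) and ((z of bell_3 in the frame of bell_2 between -0.124 and -0.116 m and horizontal distance between bell_3 and bell_2 below 0.015 m) or (z of bell_3 in the frame of bell_2 between -0.084 and -0.076 m and horizontal distance between bell_3 and bell_2 below 0.011 m) or (z of bell_3 in the frame of bell_2 between -0.044 and -0.036 m and horizontal distance between bell_3 and bell_2 below 0.007 m) or (z of bell_3 in the frame of bell_2 between 0.036 and 0.044 m and horizontal distance between bell_3 and bell_2 below 0.007 m) or (z of bell_3 in the frame of bell_2 between 0.076 and 0.084 m and horizontal distance between bell_3 and bell_2 below 0.011 m) or (z of bell_3 in the frame of bell_2 between 0.116 and 0.124 m and horizontal distance between bell_3 and bell_2 below 0.015 m)) and ((z of bell_4 in the frame of bell_2 between -0.124 and -0.116 m and horizontal distance between bell_4 and bell_2 below 0.015 m) or (z of bell_4 in the frame of bell_2 between -0.084 and -0.076 m and horizontal distance between bell_4 and bell_2 below 0.011 m) or (z of bell_4 in the frame of bell_2 between -0.044 and -0.036 m and horizontal distance between bell_4 and bell_2 below 0.007 m) or (z of bell_4 in the frame of bell_2 between 0.036 and 0.044 m and horizontal distance between bell_4 and bell_2 below 0.007 m) or (z of bell_4 in the frame of bell_2 between 0.076 and 0.084 m and horizontal distance between bell_4 and bell_2 below 0.011 m) or (z of bell_4 in the frame of bell_2 between 0.116 and 0.124 m and horizontal distance between bell_4 and bell_2 below 0.015 m)) and ((z of bell_4 in the frame of bell_3 between -0.124 and -0.116 m and horizontal distance between bell_4 and bell_3 below 0.015 m) or (z of bell_4 in the frame of bell_3 between -0.084 and -0.076 m and horizontal distance between bell_4 and bell_3 below 0.011 m) or (z of bell_4 in the frame of bell_3 between -0.044 and -0.036 m and horizontal distance between bell_4 and bell_3 below 0.007 m) or (z of bell_4 in the frame of bell_3 between 0.036 and 0.044 m and horizontal distance between bell_4 and bell_3 below 0.007 m) or (z of bell_4 in the frame of bell_3 between 0.076 and 0.084 m and horizontal distance between bell_4 and bell_3 below 0.011 m) or (z of bell_4 in the frame of bell_3 between 0.116 and 0.124 m and horizontal distance between bell_4 and bell_3 below 0.015 m)) and (z of bell_1 in the frame of tray below 0.072 m or (contact force between bell_1 and bell_2 below 3.8 N and contact force between bell_1 and bell_3 below 3.8 N and contact force between bell_1 and bell_4 below 3.8 N)) and (z of bell_1 in the frame of tray below 0.112 m or (contact force between bell_1 and bell_2 below 1.7 N and contact force between bell_1 and bell_3 below 1.7 N and contact force between bell_1 and bell_4 below 1.7 N)) and contact force between bell_1 and bell_2 below 8.9 N and contact force between each of bell_1, bell_2 and bell_3 below 8.9 N and contact force between each of bell_1, bell_2, bell_3 and bell_4 below 8.9 N and (z of bell_2 in the frame of tray below 0.072 m or (contact force between bell_2 and bell_1 below 3.8 N and contact force between bell_2 and bell_3 below 3.8 N and contact force between bell_2 and bell_4 below 3.8 N)) and (z of bell_2 in the frame of tray below 0.112 m or (contact force between bell_2 and bell_1 below 1.7 N and contact force between bell_2 and bell_3 below 1.7 N and contact force between bell_2 and bell_4 below 1.7 N)) and (z of bell_3 in the frame of tray below 0.072 m or (contact force between bell_3 and bell_1 below 3.8 N and contact force between bell_3 and bell_2 below 3.8 N and contact force between bell_3 and bell_4 below 3.8 N)) and (z of bell_3 in the frame of tray below 0.112 m or (contact force between bell_3 and bell_1 below 1.7 N and contact force between bell_3 and bell_2 below 1.7 N and contact force between bell_3 and bell_4 below 1.7 N)) and (z of bell_4 in the frame of tray below 0.072 m or (contact force between bell_4 and bell_1 below 3.8 N and contact force between bell_4 and bell_2 below 3.8 N and contact force between bell_4 and bell_3 below 3.8 N)) and (z of bell_4 in the frame of tray below 0.112 m or (contact force between bell_4 and bell_1 below 1.7 N and contact force between bell_4 and bell_2 below 1.7 N and contact force between bell_4 and bell_3 below 1.7 N)) and linear speed of each of bell_1, bell_2, bell_3, bell_4 below 0.02 m/s and contact force between the fingers and bell_1 below 0.2 N and contact force between the fingers and bell_2 below 0.2 N and contact force between the fingers and bell_3 below 0.2 N and contact force between the fingers and bell_4 below 0.2 N and y of tray in the frame of rails below -0.112 m); the robot touches nothing.
It fails at once if the bearing ring is moved by more than 30 mm (distance of bearing_ring from where it was at the start of the episode above 0.03 m).
It fails at once if the spray bottle is moved by more than 30 mm (distance of spray_bottle from where it was at the start of the episode above 0.03 m).
It fails at once if the spanner is moved by more than 30 mm (distance of spanner from where it was at the start of the episode above 0.03 m).
It fails at once if the tablet is moved by more than 30 mm (distance of tablet from where it was at the start of the episode above 0.03 m).
Of bell_2, bell_4 only 1 to 2 are there at a start; the rules pass over those that are not, and their reading is None.
At some moment in a run one of bell_2, bell_4 may be knocked a few centimetres aside while the robot is not near it.
It also fails if it takes over 210 s, if anything falls off the work surface, if the arm or the gripper's body presses on something with over 40 N, if the wrist force passes 120 N, or if a joint passes its speed limit or range.

## Working session

There is one attempt and no reset: what is moved stays moved. The work goes in short steps, Python scripts to look and compute and a tool call to move; the robot and the scene stay as the last step left them, time stands still between calls to the robot, and variables do not carry over. Pictures are saved under pics/ and viewed, at most 14 in all, crops included, and the job is handed in when it is done.

Besides the shell and the picture viewer there is one more tool, called after "Call:" by a JSON object that holds its "op" and its "data", one argument or row to a line. arm_command: Moves the arm, as the interface text tells. Its arguments: {"type":"object","properties":{"increments":{"type":"array","items":{"type":"object","properties":{"slide":{"type":"array","items":{"type":"number"}},"spin":{"type":"number"},"gripper":{"type":"number"}}}},"newtons":{"type":"number"}},"required":["increments"]}

```bash
mkdir -p pics
cat > h.py <<'E'
import numpy as np, cv2
from scipy.spatial.transform import Rotation as R
from station import status, imaging, order
def grab(n): return imaging.get_image(n)
def K(d):
    f=d["frame"].shape[0]/2/np.tan(np.radians(d["vfov"])/2)
    return np.array([[f,0,d["cx"]],[0,f,d["cy"]],[0,0,1.]]), np.array([d["k1"],0,0,0,0.])
def ray(d,u,v):
    k,c=K(d); p=cv2.undistortPoints(np.array([[[u,v]]],float),k,c)[0,0]
    V=np.array(d["view"]); w=V[:3,:3].T@np.array([p[0],-p[1],-1.]); o=-V[:3,:3].T@V[:3,3]
    return o,w/np.linalg.norm(w)
def onz(d,u,v,z):
    o,w=ray(d,u,v); return o+w*(z-o[2])/w[2]
def tri(d1,p1,d2,p2):
    o1,w1=ray(d1,*p1); o2,w2=ray(d2,*p2)
    s=np.linalg.lstsq(np.c_[w1,-w2],o2-o1,rcond=None)[0]
    a,b=o1+s[0]*w1,o2+s[1]*w2; return (a+b)/2,np.linalg.norm(a-b)
def proj(d,P):
    V=np.array(d["view"]); c=V[:3,:3]@np.array(P)+V[:3,3]; k,dd=K(d)
    return cv2.projectPoints(np.array([[c[0],-c[1],-c[2]]]),np.zeros(3),np.zeros(3),k,dd)[0][0,0]
def save(d,name,box=None,s=1.5):
    im=d["frame"][:,:,::-1]
    if box: im=im[box[1]:box[3],box[0]:box[2]]
    cv2.imwrite("pics/"+name,cv2.resize(im,None,fx=s,fy=s,interpolation=cv2.INTER_CUBIC))
def loc(P):
    "shift in tool axes to bring TCP to P"
    o=status.get_obs(); return R.from_rotvec(o["tool_rot"]).inv().apply(np.array(P)-o["tool_pos"])
E
python3 - <<'E'
from h import *
np.set_printoptions(precision=4,suppress=True)
for n in("top","side"):
    d=grab(n); save(d,n+"0.png"); V=np.array(d["view"]);print(n,d["vfov"],d["cx"],d["cy"],d["k1"],-V[:3,:3].T@V[:3,3]); print(V)
print(status.get_obs())
print(R.from_rotvec(status.get_obs()["tool_rot"]).as_matrix())
E
```

```text
top 51.38964333074065 255.17348088556443 196.5354732075376 -0.01974493502758568 [ 0.4199 -0.0809  1.1976]
[[-0.0141 -0.9999  0.0008 -0.076 ]
 [ 0.9954 -0.0139  0.0945 -0.5324]
 [-0.0945  0.0022  0.9955 -1.1524]
 [ 0.      0.      0.      1.    ]]
side 56.00131293072403 257.293967821904 193.938041877835 0.008051003592005205 [0.3406 0.7754 0.5984]
[[-0.9754 -0.2195  0.0201  0.4904]
 [ 0.1264 -0.4824  0.8668 -0.1876]
 [-0.1805  0.848   0.4983 -0.8943]
 [ 0.      0.      0.      1.    ]]
{'t': 0.1, 'q': array([ 1.142 ,  0.0533,  1.6142, -0.    ,  1.476 , -0.119 ]), 'dq': array([ 0.    , -0.0022, -0.0032, -0.0003,  0.0021, -0.0004]), 'effort': array([  0.0005, -39.4903, -37.1363,  -0.0001,   0.004 ,   0.    ]), 'tool_pos': array([0.1904, 0.5949, 0.3027]), 'tool_rot': array([-0.4846, -3.1035,  0.0029]), 'contact_force': array([0.2924, 0.5727, 0.1668]), 'wrist_torque': array([ 0.0174,  0.0084, -0.0111]), 'grip_force': 0.0, 'opening': 0.08536113329783482}
[[-0.9524  0.3049 -0.0008]
 [ 0.3049  0.9524 -0.0017]
 [ 0.0002 -0.0019 -1.    ]]
```

View pics/top0.png

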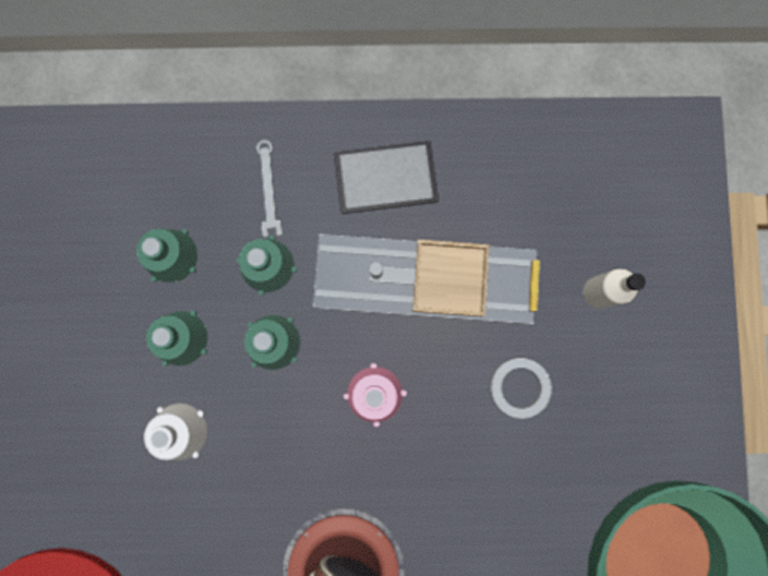

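View pics/side0.png

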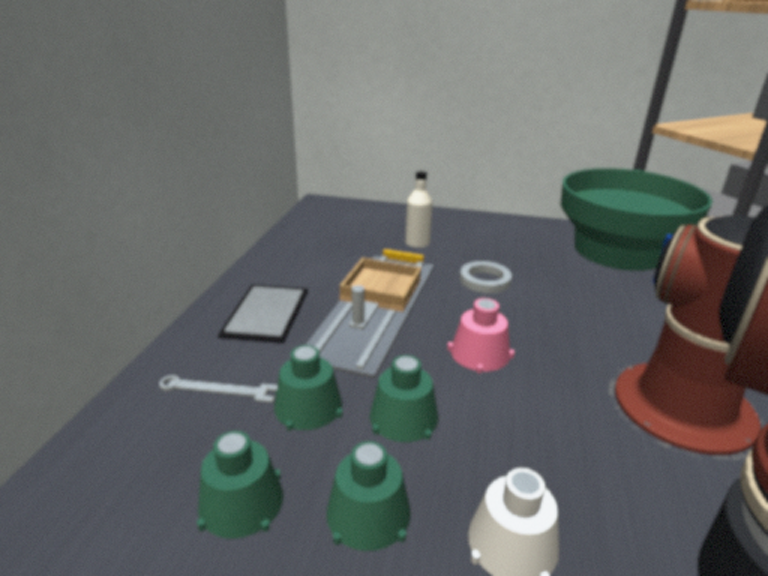

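The top view (768-wide px) shows four green bells at (165,254), (263,263), (176,338) and (270,342). The white (173,432) and pink (375,395) look-alikes are to be left. The tray is mid-rail at (451,278), with its post at (376,269) and the yellow stop at (535,285). The green bowls at lower right aren't bell-shaped.

```bash
cat > m.py <<'E'
from h import *
np.set_printoptions(precision=4,suppress=True)
def disc(d,u,v,r=13,dbg=None):
    "centroid of bright, unsaturated blob near (u,v)"
    im=d["frame"]; hsv=cv2.cvtColor(im,cv2.COLOR_RGB2HSV)
    x0,y0=int(u-r),int(v-r); h=hsv[y0:y0+2*r+1,x0:x0+2*r+1]
    m=((h[:,:,1]<70)&(h[:,:,2]>125)).astype(np.uint8)
    n,l,s,c=cv2.connectedComponentsWithStats(m)
    if n<2: return None
    i=1+np.argmax(s[1:,4]); 
    return c[i]+[x0,y0],s[i][2:5]
E
python3 - <<'E'
from m import *
t=grab("top");s=grab("side")
T=dict(A=(152,247),B=(257,258),C=(162,338),D=(263,341),post=(376,269));S=dict(A=(234,443),B=(305,354),C=(369,455),D=(406,364),post=(358,290))
for k in T:
    a=disc(t,*np.array(T[k])/1.5); b=disc(s,*np.array(S[k])/1.5)
    print(k,a,b, tri(t,a[0],s,b[0]) if a and b else None)
# green bases: mask of bells
hsv=cv2.cvtColor(t["frame"],cv2.COLOR_RGB2HSV)
ym=cv2.inRange(hsv,(20,150,120),(32,255,255)); n,l,st,c=cv2.connectedComponentsWithStats(ym)
for i in range(1,n):
    if st[i,4]>20: print("yellow",c[i],st[i],onz(t,*c[i],.03))
wm=cv2.inRange(hsv,(8,60,120),(22,200,255)); n,l,st,c=cv2.connectedComponentsWithStats(wm)
for i in range(1,n):
    if st[i,4]>300: 
        pts=np.argwhere(l==i)[:,::-1].astype(np.int32); r=cv2.minAreaRect(pts);print("wood",r); print([onz(t,*p,.054)[:2] for p in cv2.boxPoints(r)], onz(t,*r[0],.054))
# grey rails bed corners
for p in[(319,235),(537,250),(533,324),(313,308)]: print("rail",onz(t,p[0]/1.5,p[1]/1.5,.012))
save(t,"crop1.png",(80,130,380,300),2.6)
E
```

```text
A (array([100.1014, 163.9638]), array([ 13,  13, 138], dtype=int32)) (array([153.9778, 294.8578]), array([ 19,  15, 225], dtype=int32)) (array([0.6204, 0.346 , 0.106 ]), np.float64(2.842576468203466e-05))
B (array([170.3103, 171.0414]), array([ 14,  13, 145], dtype=int32)) (array([207.2927, 231.878 ]), array([ 21,  18, 246], dtype=int32)) (array([0.5923, 0.1477, 0.1138]), np.float64(0.008297135762728813))
C (array([106.9143, 224.0214]), array([ 13,  13, 140], dtype=int32)) (array([245.7082, 302.1631]), array([ 19,  16, 233], dtype=int32)) (array([0.4536, 0.3235, 0.106 ]), np.float64(0.00020196504348528338))
D (array([174.473 , 227.0608]), array([ 14,  13, 148], dtype=int32)) (array([270.5217, 241.7826]), array([ 16,  11, 138], dtype=int32)) (array([0.4433, 0.1383, 0.1057]), np.float64(0.000653669709641637))
post (array([249.9916, 178.9163]), array([ 27,  27, 717], dtype=int32)) (array([229.8382, 203.0588]), array([11,  8, 68], dtype=int32)) (array([ 0.5888, -0.0671,  0.0616]), np.float64(0.02028663529396219))
wood ((498.5, 215.0), (172.0, 25.0), 90.0)
[array([ 0.719 , -0.7669]), array([ 0.7183, -0.8419]), array([ 0.2207, -0.805 ]), array([ 0.2222, -0.733 ])] [ 0.4651 -0.7856  0.054 ]
wood ((300.2699279785156, 184.95132446289062), (47.09545135498047, 47.76063919067383), 3.814074993133545)
[array([ 0.4969, -0.1405]), array([ 0.6355, -0.1523]), array([ 0.6244, -0.2886]), array([ 0.486 , -0.2752])] [ 0.5603 -0.2141  0.054 ]
wood ((438.0, 359.0), (48.0, 68.0), 90.0)
[array([ 0.133 , -0.4949]), array([ 0.1291, -0.6873]), array([-0.0016, -0.68  ]), array([ 0.0028, -0.4893])] [ 0.0656 -0.5876  0.054 ]
rail [0.655  0.0429 0.012 ]
rail [ 0.6185 -0.3943  0.012 ]
rail [ 0.4702 -0.3807  0.012 ]
rail [0.5081 0.0554 0.012 ]
```

View pics/crop1.png

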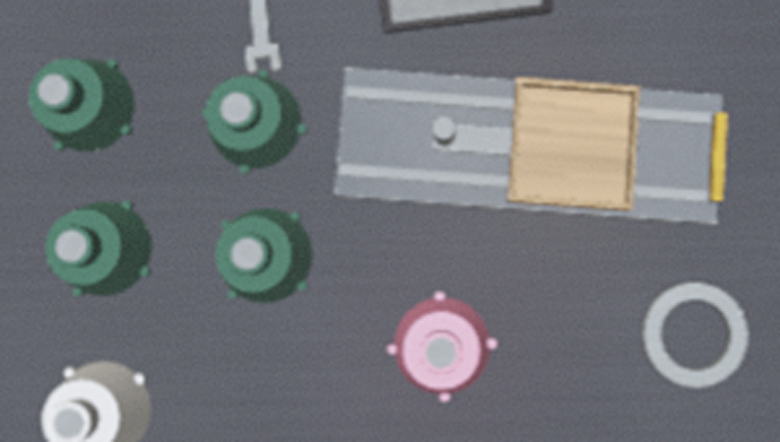

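Bosses A, C and D triangulate to z≈0.106, as they should. B and the post need tighter windows.

Run:
```python
from m import *
t=grab("top");s=grab("side")
a=disc(t,250.5,179,6);b=disc(s,239,193,7);print("post",a,b,tri(t,a[0],s,b[0]),onz(t,*a[0],.102))
a=disc(t,170.3,171,10);b=disc(s,203.5,236,9);print("B",a,b,tri(t,a[0],s,b[0]),onz(t,*a[0],.106))
P=np.array([.572,-.069,.25]);print(loc(P))
```

```text
post (array([249.9487, 178.5769]), array([ 13,  13, 156], dtype=int32)) (array([237.9318, 192.2045]), array([ 9,  6, 44], dtype=int32)) (array([ 0.5751, -0.0694,  0.0994]), np.float64(0.0013017529687660888)) [ 0.5741 -0.0695  0.102 ]
B (array([170.3241, 171.0207]), array([ 14,  13, 145], dtype=int32)) (array([204.372 , 233.4878]), array([ 17,  14, 164], dtype=int32)) (array([0.596 , 0.1494, 0.1092]), np.float64(0.002566899044054474)) [0.5978 0.1504 0.106 ]
[-0.5658 -0.5161  0.0538]
```

Call:
{"op": "arm_command", "data": {
  "increments": [
    {"slide":[-0.03,-0.027,0],"spin":-7,"gripper":1},
    {"slide":[-0.06,-0.054,0],"spin":-13,"gripper":1},
    {"slide":[-0.09,-0.081,0],"spin":-13,"gripper":1},
    {"slide":[-0.12,-0.108,0],"spin":-13,"gripper":1},
    {"slide":[-0.15,-0.135,0],"spin":-13,"gripper":1},
    {"slide":[-0.18,-0.162,0],"spin":-13,"gripper":1},
    {"slide":[-0.21,-0.19,0],"spin":-13,"gripper":1},
    {"slide":[-0.235,-0.215,0],"spin":-13,"gripper":1}
  ],
  "newtons": 50
}}

```text
t: 0.97
tool_pos: [0.3495, 0.3168, 0.304]
tool_rot: [0.131, 3.138, 0.0]
contact_force: [1.1, 0.4, 0.3]
opening: 0.0851
grip_force: 0.0
```

```bash
python3 -c "
from m import *
o=status.get_obs();print(o['tool_pos'],R.from_rotvec(o['tool_rot']).as_matrix(),o['t']);print(loc([.5735,-.069,.25]))"
```

```text
[0.3495 0.3168 0.304 ] [[-0.9965  0.0831  0.0008]
 [ 0.0831  0.9965 -0.    ]
 [-0.0008  0.0001 -1.    ]] 0.9667
[-0.2552 -0.3658  0.0542]
```

Call:
{"op": "arm_command", "data": {
  "increments": [
    {"slide":[-0.025,-0.033,0],"gripper":1},
    {"slide":[-0.05,-0.066,0],"gripper":1},
    {"slide":[-0.075,-0.1,0],"gripper":1},
    {"slide":[-0.1,-0.133,0],"gripper":1},
    {"slide":[-0.125,-0.166,0],"gripper":1},
    {"slide":[-0.15,-0.2,0],"gripper":1},
    {"slide":[-0.175,-0.233,0],"gripper":1},
    {"slide":[-0.175,-0.233,0],"gripper":1}
  ]
}}

```text
validation failed for argument at $.in...
```

```bash
python3 -c "
from m import *
print(loc([.5735,-.069,.139]))"
```

```text
[-0.2551 -0.3658  0.1652]
```

Call:
{"op": "arm_command", "data": {
  "increments": [
    {"slide":[-0.025,-0.033,0.0],"spin":0,"gripper":1},
    {"slide":[-0.05,-0.066,0.0],"spin":0,"gripper":1},
    {"slide":[-0.075,-0.1,0.0],"spin":0,"gripper":1},
    {"slide":[-0.1,-0.133,0.0],"spin":0,"gripper":1},
    {"slide":[-0.125,-0.166,0.0],"spin":0,"gripper":1},
    {"slide":[-0.15,-0.2,0.0],"spin":0,"gripper":1},
    {"slide":[-0.175,-0.233,0.0],"spin":0,"gripper":1},
    {"slide":[-0.2,-0.266,0.0],"spin":0,"gripper":1}
  ]
}}

```text
t: 1.63
tool_pos: [0.5268, 0.0351, 0.3041]
tool_rot: [0.131, 3.138, 0.0]
contact_force: [1.3, 0.8, 0.4]
opening: 0.0855
grip_force: 0.0
```

```bash
python3 -c "
from m import *
print(loc([.5735,-.069,.139]))"
```

```text
[-0.0551 -0.0998  0.1651]
```

Call:
{"op": "arm_command", "data": {
  "increments": [
    {"slide":[-0.02,-0.035,0.0],"spin":0,"gripper":1},
    {"slide":[-0.04,-0.07,0.0],"spin":0,"gripper":1},
    {"slide":[-0.055,-0.1,0.0],"spin":0,"gripper":1},
    {"slide":[-0.055,-0.1,0.04],"spin":0,"gripper":1},
    {"slide":[-0.055,-0.1,0.08],"spin":0,"gripper":1},
    {"slide":[-0.055,-0.1,0.12],"spin":0,"gripper":1},
    {"slide":[-0.055,-0.1,0.15],"spin":0,"gripper":1},
    {"slide":[-0.055,-0.1,0.165],"spin":0,"gripper":1}
  ]
}}

```text
t: 2.3
tool_pos: [0.5697, -0.0666, 0.1334]
tool_rot: [-0.131, -3.131, -0.003]
contact_force: [-0.1, 0.7, -0.1]
opening: 0.085
grip_force: 0.0
```

Call:
{"op": "arm_command", "data": {
  "increments": [
    {"slide":[0.0,0.0,0.0],"spin":0,"gripper":-1},
    {"slide":[0.0,0.0,0.0],"spin":0,"gripper":-1},
    {"slide":[0.0,0.0,0.0],"spin":0,"gripper":-1},
    {"slide":[0.0,0.0,0.0],"spin":0,"gripper":-1},
    {"slide":[0.0,0.0,0.0],"spin":0,"gripper":-1},
    {"slide":[0.0,0.0,0.0],"spin":0,"gripper":-1}
  ]
}}

```text
t: 2.8
tool_pos: [0.5741, -0.0683, 0.142]
tool_rot: [0.13, 3.135, -0.005]
contact_force: [-2.3, -4.4, 5.9]
opening: 0.0224
grip_force: 49.1
```

Call:
{"op": "arm_command", "data": {
  "increments": [
    {"slide":[0.0,0.008,0.0],"spin":0,"gripper":-1},
    {"slide":[0.0,0.018,0.0],"spin":0,"gripper":-1},
    {"slide":[0.0,0.03,0.0],"spin":0,"gripper":-1},
    {"slide":[0.0,0.042,0.0],"spin":0,"gripper":-1},
    {"slide":[0.0,0.054,0.0],"spin":0,"gripper":-1},
    {"slide":[0.0,0.066,0.0],"spin":0,"gripper":-1},
    {"slide":[0.0,0.074,0.0],"spin":0,"gripper":-1},
    {"slide":[0.0,0.078,0.0],"spin":0,"gripper":-1}
  ]
}}

```text
t: 3.47
tool_pos: [0.5808, 0.01, 0.142]
tool_rot: [0.129, 3.134, -0.005]
contact_force: [-0.4, -6.3, 5.9]
opening: 0.0228
grip_force: 49.3
```

Call:
{"op": "arm_command", "data": {
  "increments": [
    {"slide":[0.0,0.002,0.0],"spin":0,"gripper":-1},
    {"slide":[0.0,0.004,0.0],"spin":0,"gripper":-1},
    {"slide":[0.0,0.006,0.0],"spin":0,"gripper":-1},
    {"slide":[0.0,0.006,0.0],"spin":0,"gripper":-1},
    {"slide":[0.0,0.006,0.0],"spin":0,"gripper":-1}
  ]
}}

```text
t: 3.88
tool_pos: [0.5813, 0.0152, 0.142]
tool_rot: [0.13, 3.134, -0.006]
contact_force: [-1.5, -5.9, 6.0]
opening: 0.0226
grip_force: 49.5
```

Call:
{"op": "arm_command", "data": {
  "increments": [
    {"slide":[0.0,0.001,0.0],"spin":0,"gripper":-1},
    {"slide":[0.0,0.002,0.0],"spin":0,"gripper":-1},
    {"slide":[0.0,0.003,0.0],"spin":0,"gripper":-1},
    {"slide":[0.0,0.004,0.0],"spin":0,"gripper":-1},
    {"slide":[0.0,0.004,0.0],"spin":0,"gripper":-1}
  ]
}}

```text
t: 4.3
tool_pos: [0.5814, 0.0158, 0.142]
tool_rot: [0.13, 3.135, -0.017]
contact_force: [-3.1, -19.7, 5.9]
opening: 0.0224
grip_force: 50.3
```

Call:
{"op": "arm_command", "data": {
  "increments": [
    {"slide":[0.0,-0.004,0.0],"spin":0,"gripper":1},
    {"slide":[0.0,-0.004,0.0],"spin":0,"gripper":1},
    {"slide":[0.0,-0.004,0.0],"spin":0,"gripper":1},
    {"slide":[0.0,-0.004,0.0],"spin":0,"gripper":1},
    {"slide":[0.0,-0.004,-0.04],"spin":0,"gripper":1},
    {"slide":[0.0,-0.004,-0.08],"spin":0,"gripper":1},
    {"slide":[0.0,-0.004,-0.1],"spin":0,"gripper":1},
    {"slide":[0.0,-0.004,-0.1],"spin":0,"gripper":1}
  ]
}}

```text
t: 4.97
tool_pos: [0.5825, 0.0171, 0.2462]
tool_rot: [0.128, 3.127, -0.0]
contact_force: [-0.3, -0.2, 0.9]
opening: 0.0853
grip_force: 0.0
```

```bash
cat >> m.py <<'E'
def bells(guess,t,s):
    for k,g in guess.items():
        g=np.array(g); a=disc(t,*proj(t,[*g,.106]),9)
        b=disc(s,*proj(s,[*g,.106]),11)
        if a: print(k,onz(t,*a[0],.106),a[1], (onz(s,*b[0],.106),b[1],tri(t,a[0],s,b[0])[0]) if b else None)
        else: print(k,"none")
E
python3 - <<'E'
from m import *
t=grab("top");s=grab("side"); save(t,"top1.png")
bells(dict(A=(.620,.346),B=(.5965,.150),C=(.4536,.3235),D=(.4433,.1383)),t,s)
hsv=cv2.cvtColor(t["frame"],cv2.COLOR_RGB2HSV)
wm=cv2.inRange(hsv,(8,60,120),(22,200,255)); n,l,st,c=cv2.connectedComponentsWithStats(wm)
for i in range(1,n):
    if 1000<st[i,4]<4000: 
        r=cv2.minAreaRect(np.argwhere(l==i)[:,::-1].astype(np.int32));print("wood",r, onz(t,*r[0],.054))
print(status.get_obs()["tool_pos"],status.get_obs()["contact_force"],loc([.597,.150,.146]))
E
```

```text
A [0.6204 0.3459 0.106 ] [ 13  13 139] (array([0.6204, 0.346 , 0.106 ]), array([ 19,  15, 229], dtype=int32), array([0.6204, 0.346 , 0.1059]))
B [0.5888 0.1744 0.106 ] [2 7 9] (array([0.5942, 0.1389, 0.106 ]), array([ 19,  18, 220], dtype=int32), array([0.5839, 0.1686, 0.129 ]))
C [0.4534 0.3234 0.106 ] [ 13  14 143] (array([0.4537, 0.3233, 0.106 ]), array([ 20,  17, 238], dtype=int32), array([0.4535, 0.3233, 0.1061]))
D none
wood ((498.5, 215.0), (172.0, 25.0), 90.0) [ 0.4651 -0.7856  0.054 ]
wood ((270.40606689453125, 182.81471252441406), (46.524322509765625, 47.5930290222168), 4.085616588592529) [ 0.5677 -0.128   0.054 ]
wood ((438.0, 359.0), (48.0, 68.0), 90.0) [ 0.0656 -0.5876  0.054 ]
[0.58   0.0172 0.2401] [-0.1573  0.6327 -0.7897] [-0.0058  0.1337  0.0941]
```

View pics/top1.png

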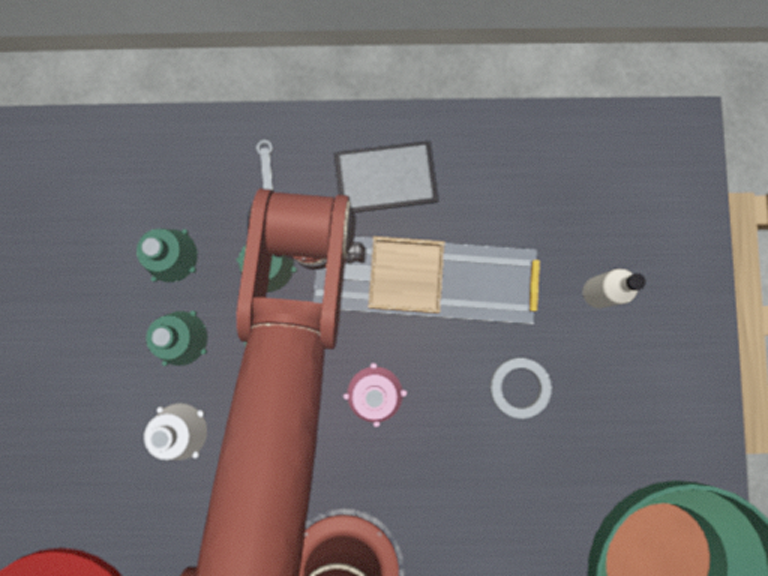

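The tray is now at the loading end at (407,275), with all bells as before. B is partly hidden by the arm.

Call:
{"op": "arm_command", "data": {
  "increments": [
    {"slide":[-0.002,0.035,0.0],"spin":0,"gripper":1},
    {"slide":[-0.004,0.07,0.0],"spin":0,"gripper":1},
    {"slide":[-0.006,0.105,0.0],"spin":0,"gripper":1},
    {"slide":[-0.006,0.134,0.0],"spin":0,"gripper":1},
    {"slide":[-0.006,0.134,0.03],"spin":0,"gripper":1},
    {"slide":[-0.006,0.134,0.06],"spin":0,"gripper":1},
    {"slide":[-0.006,0.134,0.085],"spin":0,"gripper":1},
    {"slide":[-0.006,0.134,0.094],"spin":0,"gripper":1}
  ]
}}

```text
t: 5.73
tool_pos: [0.5924, 0.1499, 0.1374]
tool_rot: [-0.128, -3.127, 0.003]
contact_force: [-0.8, -0.4, -0.2]
opening: 0.0858
grip_force: 0.0
```

Call:
{"op": "arm_command", "data": {
  "increments": [
    {"slide":[0.0,0.0,0.0],"spin":0,"gripper":-1},
    {"slide":[0.0,0.0,0.0],"spin":0,"gripper":-1},
    {"slide":[0.0,0.0,0.0],"spin":0,"gripper":-1},
    {"slide":[0.0,0.0,0.0],"spin":0,"gripper":-1},
    {"slide":[0.0,0.0,0.0],"spin":0,"gripper":-1},
    {"slide":[0.0,0.0,0.0],"spin":0,"gripper":-1}
  ]
}}

```text
t: 6.23
tool_pos: [0.5979, 0.1493, 0.1472]
tool_rot: [0.13, 3.135, -0.001]
contact_force: [-1.2, -3.6, 6.3]
opening: 0.0429
grip_force: 51.3
```

Call:
{"op": "arm_command", "data": {
  "increments": [
    {"slide":[0.0,0.0,-0.005],"spin":0,"gripper":-1},
    {"slide":[0.0,0.0,-0.015],"spin":0,"gripper":-1},
    {"slide":[0.0,0.0,-0.03],"spin":0,"gripper":-1},
    {"slide":[0.0,0.0,-0.04],"spin":0,"gripper":-1},
    {"slide":[0.0,0.0,-0.04],"spin":0,"gripper":-1},
    {"slide":[0.0,0.0,-0.04],"spin":0,"gripper":-1},
    {"slide":[0.0,0.0,-0.04],"spin":0,"gripper":-1},
    {"slide":[0.0,0.0,-0.04],"spin":0,"gripper":-1}
  ]
}}

```text
t: 6.9
tool_pos: [0.5958, 0.1497, 0.1834]
tool_rot: [-0.13, -3.136, 0.001]
contact_force: [-0.3, 0.6, -9.4]
opening: 0.0426
grip_force: 52.6
```

Call:
{"op": "arm_command", "data": {
  "increments": [
    {"slide":[0.0,0.0,0.0],"spin":0,"gripper":-1},
    {"slide":[0.0,0.0,0.0],"spin":0,"gripper":-1},
    {"slide":[0.0,0.0,0.0],"spin":0,"gripper":-1}
  ]
}}

```text
t: 7.15
tool_pos: [0.5964, 0.1497, 0.1843]
tool_rot: [-0.13, -3.138, 0.0]
contact_force: [-0.3, 0.1, -9.8]
opening: 0.0426
grip_force: 52.6
```

Call:
{"op": "arm_command", "data": {
  "increments": [
    {"slide":[0.0,0.0,-0.035],"spin":0,"gripper":-1},
    {"slide":[0.0,0.0,-0.07],"spin":0,"gripper":-1},
    {"slide":[0.0,0.0,-0.1],"spin":0,"gripper":-1},
    {"slide":[0.0,-0.03,-0.1],"spin":0,"gripper":-1},
    {"slide":[0.0,-0.065,-0.1],"spin":0,"gripper":-1},
    {"slide":[0.0,-0.1,-0.1],"spin":0,"gripper":-1},
    {"slide":[0.0,-0.135,-0.1],"spin":0,"gripper":-1},
    {"slide":[0.0,-0.17,-0.1],"spin":0,"gripper":-1}
  ]
}}

```text
t: 7.82
tool_pos: [0.582, -0.021, 0.2848]
tool_rot: [0.129, 3.139, -0.0]
contact_force: [1.5, -0.1, -9.6]
opening: 0.0424
grip_force: 55.3
```

Call:
{"op": "arm_command", "data": {
  "increments": [
    {"slide":[0.002,-0.035,0.0],"spin":0,"gripper":-1},
    {"slide":[0.004,-0.07,0.0],"spin":0,"gripper":-1},
    {"slide":[0.004,-0.1,0.0],"spin":0,"gripper":-1},
    {"slide":[0.004,-0.109,0.0],"spin":0,"gripper":-1},
    {"slide":[0.004,-0.109,0.0],"spin":0,"gripper":-1},
    {"slide":[0.004,-0.109,0.0],"spin":0,"gripper":-1},
    {"slide":[0.004,-0.109,0.0],"spin":0,"gripper":-1},
    {"slide":[0.004,-0.109,0.0],"spin":0,"gripper":-1}
  ]
}}

```text
t: 8.48
tool_pos: [0.5696, -0.1268, 0.2847]
tool_rot: [-0.128, -3.139, -0.001]
contact_force: [0.2, 0.0, -9.3]
opening: 0.0426
grip_force: 55.5
```

Run:
```python
from m import *
f=[]
for i in range(4):
    t=grab("side"); f.append(status.get_obs()["contact_force"][2])
print(f,np.mean(f)); save(t,"side1.png"); o=status.get_obs(); print(o["tool_pos"],loc([.569,-.128,.177]))
```

```text
[np.float64(-9.912532459270688), np.float64(-9.162139923637731), np.float64(-9.830211144277511), np.float64(-9.188046246087042)] -9.523232443318243
[ 0.5697 -0.1272  0.2849] [ 0.0006 -0.0009  0.1079]
```

View pics/side1.png

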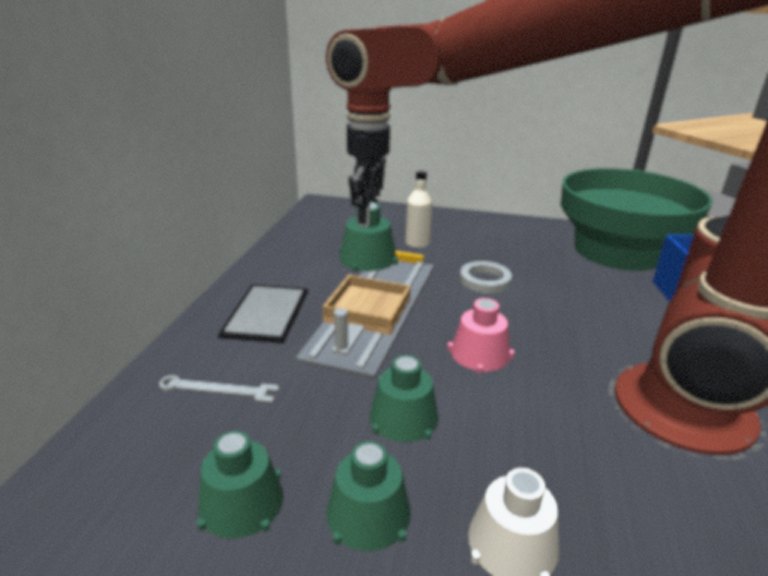

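B is held over the tray and weighs 9.5 N (0.97 kg). Since the maximum is 0.98 kg and masses differ by at least 0.12 kg, it's the heaviest, so it goes at the bottom.

Call:
{"op": "arm_command", "data": {
  "increments": [
    {"slide":[0.0,-0.001,0.03],"spin":0,"gripper":-1},
    {"slide":[0.0,-0.001,0.055],"spin":0,"gripper":-1},
    {"slide":[0.0,-0.001,0.075],"spin":0,"gripper":-1},
    {"slide":[0.0,-0.001,0.09],"spin":0,"gripper":-1},
    {"slide":[0.0,-0.001,0.098],"spin":0,"gripper":-1},
    {"slide":[0.0,-0.001,0.103],"spin":0,"gripper":-1},
    {"slide":[0.0,-0.001,0.107],"spin":0,"gripper":-1},
    {"slide":[0.0,-0.001,0.107],"spin":0,"gripper":-1}
  ]
}}

```text
t: 9.35
tool_pos: [0.5698, -0.129, 0.1782]
tool_rot: [0.13, 3.138, -0.0]
contact_force: [-0.4, 0.3, -10.0]
opening: 0.0426
grip_force: 55.5
```

Call:
{"op": "arm_command", "data": {
  "increments": [
    {"slide":[0.0,0.0,0.0],"spin":0,"gripper":-1},
    {"slide":[0.0,0.0,0.0],"spin":0,"gripper":-1}
  ]
}}

```text
t: 9.52
tool_pos: [0.5702, -0.1292, 0.1794]
tool_rot: [0.13, 3.136, -0.001]
contact_force: [-0.4, -0.3, -8.7]
opening: 0.0424
grip_force: 55.5
```

Lowering to contact, then releasing and rising.

Call:
{"op": "arm_command", "data": {
  "increments": [
    {"slide":[0.0,0.0,0.001],"spin":0,"gripper":-1},
    {"slide":[0.0,0.0,0.002],"spin":0,"gripper":-1},
    {"slide":[0.0,0.0,0.003],"spin":0,"gripper":-1},
    {"slide":[0.0,0.0,0.003],"spin":0,"gripper":-1}
  ]
}}

```text
t: 9.85
tool_pos: [0.5703, -0.1294, 0.1773]
tool_rot: [0.13, 3.137, -0.001]
contact_force: [-3.5, 0.4, 3.1]
opening: 0.0427
grip_force: 56.8
```

Call:
{"op": "arm_command", "data": {
  "increments": [
    {"slide":[0.0,0.0,0.0],"spin":0,"gripper":1},
    {"slide":[0.0,0.0,0.0],"spin":0,"gripper":1},
    {"slide":[0.0,0.0,0.0],"spin":0,"gripper":1},
    {"slide":[0.0,0.0,0.0],"spin":0,"gripper":1},
    {"slide":[0.0,0.0,-0.02],"spin":0,"gripper":1},
    {"slide":[0.0,0.0,-0.05],"spin":0,"gripper":1},
    {"slide":[0.0,0.0,-0.08],"spin":0,"gripper":1},
    {"slide":[0.0,0.0,-0.1],"spin":0,"gripper":1}
  ]
}}

```text
t: 10.52
tool_pos: [0.5703, -0.1293, 0.2783]
tool_rot: [0.13, 3.135, -0.002]
contact_force: [0.2, -0.2, 0.9]
opening: 0.0852
grip_force: 0.0
```

Run:
```python
from m import *
t=grab("top");s=grab("side")
bells(dict(A=(.620,.346),C=(.4536,.3235),D=(.4433,.1383)),t,s)
print(loc([.4435,.1383,.24]),status.get_obs()["tool_pos"])
a=disc(s,*proj(s,[.57,-.128,.136]),10);print("B",a,onz(s,*a[0],.136))
```

```text
A [0.6203 0.346  0.106 ] [ 13  13 140] (array([0.6203, 0.346 , 0.106 ]), array([ 19,  15, 227], dtype=int32), array([0.6203, 0.346 , 0.106 ]))
C [0.4533 0.3235 0.106 ] [ 13  13 143] (array([0.4536, 0.3232, 0.106 ]), array([ 19,  16, 233], dtype=int32), array([0.4534, 0.3234, 0.1062]))
D [0.4427 0.1382 0.106 ] [ 14  14 154] (array([0.4435, 0.1383, 0.106 ]), array([ 16,  11, 138], dtype=int32), array([0.4431, 0.1383, 0.106 ]))
[0.1503 0.2566 0.0386] [ 0.5716 -0.1297  0.2807]
B (array([247.3474, 172.1895]), array([17, 10, 95], dtype=int32)) [ 0.5632 -0.1261  0.136 ]
```

Call:
{"op": "arm_command", "data": {
  "increments": [
    {"slide":[0.019,0.032,0.0],"spin":0,"gripper":1},
    {"slide":[0.038,0.064,0.0],"spin":0,"gripper":1},
    {"slide":[0.057,0.096,0.0],"spin":0,"gripper":1},
    {"slide":[0.076,0.128,0.0],"spin":0,"gripper":1},
    {"slide":[0.095,0.16,0.0],"spin":0,"gripper":1},
    {"slide":[0.114,0.192,0.0],"spin":0,"gripper":1},
    {"slide":[0.133,0.224,0.01],"spin":0,"gripper":1},
    {"slide":[0.15,0.256,0.03],"spin":0,"gripper":1}
  ]
}}

```text
t: 11.28
tool_pos: [0.4412, 0.1401, 0.2464]
tool_rot: [0.131, 3.134, 0.002]
contact_force: [0.6, 0.0, -0.1]
opening: 0.0854
grip_force: 0.0
```

Call:
{"op": "arm_command", "data": {
  "increments": [
    {"slide":[0.0,0.0,0.0],"spin":0,"gripper":1},
    {"slide":[0.0,0.0,0.03],"spin":0,"gripper":1},
    {"slide":[0.0,0.0,0.06],"spin":0,"gripper":1},
    {"slide":[0.0,0.0,0.085],"spin":0,"gripper":1},
    {"slide":[0.0,0.0,0.1],"spin":0,"gripper":1},
    {"slide":[0.0,0.0,0.1],"spin":0,"gripper":1}
  ]
}}

```text
t: 11.78
tool_pos: [0.4382, 0.1377, 0.1399]
tool_rot: [-0.13, -3.13, 0.003]
contact_force: [-0.8, 0.2, -0.4]
opening: 0.0856
grip_force: 0.0
```

```bash
python3 -c "
from m import *
print(status.get_obs()['tool_pos'],loc([.4432,.1383,.146]))"
```

```text
[0.4382 0.1377 0.1399] [-0.0049  0.001  -0.0062]
```

Call:
{"op": "arm_command", "data": {
  "increments": [
    {"slide":[0.0,0.0,0.0],"spin":0,"gripper":-1},
    {"slide":[0.0,0.0,0.0],"spin":0,"gripper":-1},
    {"slide":[0.0,0.0,0.0],"spin":0,"gripper":-1},
    {"slide":[0.0,0.0,0.0],"spin":0,"gripper":-1},
    {"slide":[0.0,0.0,0.0],"spin":0,"gripper":-1},
    {"slide":[0.0,0.0,0.0],"spin":0,"gripper":-1}
  ]
}}

```text
t: 12.28
tool_pos: [0.4424, 0.1385, 0.1469]
tool_rot: [0.13, 3.135, 0.0]
contact_force: [-0.9, -2.9, 6.9]
opening: 0.0429
grip_force: 50.5
```

Call:
{"op": "arm_command", "data": {
  "increments": [
    {"slide":[0.0,0.0,-0.005],"spin":0,"gripper":-1},
    {"slide":[0.0,0.0,-0.015],"spin":0,"gripper":-1},
    {"slide":[0.0,0.0,-0.03],"spin":0,"gripper":-1},
    {"slide":[0.0,0.0,-0.04],"spin":0,"gripper":-1},
    {"slide":[0.0,0.0,-0.04],"spin":0,"gripper":-1},
    {"slide":[0.0,0.0,-0.04],"spin":0,"gripper":-1},
    {"slide":[0.0,0.0,-0.04],"spin":0,"gripper":-1}
  ]
}}

```text
t: 12.87
tool_pos: [0.4407, 0.1385, 0.1842]
tool_rot: [-0.13, -3.138, 0.0]
contact_force: [-0.1, 0.4, -4.0]
opening: 0.043
grip_force: 51.5
```

```bash
cat >> m.py <<'E'
def weigh(n=4):
    f=[]
    for i in range(n): grab("side"); f.append(status.get_obs()["contact_force"][2])
    print(np.round(f,2),np.mean(f),status.get_obs()["tool_pos"])
E
python3 -c "
from m import *
weigh()"
```

```text
[-3.66 -4.01 -4.32 -3.77] -3.940553388614074 [0.4407 0.1385 0.184 ]
```

Call:
{"op": "arm_command", "data": {
  "increments": [
    {"slide":[0.0,0.0,0.02],"spin":0,"gripper":-1},
    {"slide":[0.0,0.0,0.032],"spin":0,"gripper":-1},
    {"slide":[0.0,0.0,0.038],"spin":0,"gripper":-1},
    {"slide":[0.0,0.0,0.04],"spin":0,"gripper":-1},
    {"slide":[0.0,0.0,0.04],"spin":0,"gripper":1},
    {"slide":[0.0,0.0,0.04],"spin":0,"gripper":1},
    {"slide":[0.0,0.0,0.04],"spin":0,"gripper":1},
    {"slide":[0.0,0.0,0.04],"spin":0,"gripper":1}
  ]
}}

```text
t: 13.73
tool_pos: [0.4413, 0.1386, 0.145]
tool_rot: [0.13, 3.139, 0.0]
contact_force: [1.0, -0.1, -0.0]
opening: 0.0851
grip_force: 0.0
```

```bash
python3 -c "
from m import *
print(status.get_obs()['tool_pos'],loc([.4534,.3234,.147]))"
```

```text
[0.4413 0.1386 0.145 ] [ 0.0033  0.1852 -0.002 ]
```

Call:
{"op": "arm_command", "data": {
  "increments": [
    {"slide":[0.0,0.0,-0.04],"spin":0,"gripper":1},
    {"slide":[0.0,0.0,-0.08],"spin":0,"gripper":1},
    {"slide":[0.001,0.035,-0.085],"spin":0,"gripper":1},
    {"slide":[0.002,0.075,-0.085],"spin":0,"gripper":1},
    {"slide":[0.003,0.115,-0.085],"spin":0,"gripper":1},
    {"slide":[0.003,0.15,-0.085],"spin":0,"gripper":1},
    {"slide":[0.003,0.185,-0.085],"spin":0,"gripper":1},
    {"slide":[0.003,0.185,-0.075],"spin":0,"gripper":1}
  ]
}}

```text
t: 14.4
tool_pos: [0.4544, 0.3283, 0.2222]
tool_rot: [0.123, 3.135, 0.007]
contact_force: [-0.0, -0.3, 0.2]
opening: 0.0854
grip_force: 0.0
```

Call:
{"op": "arm_command", "data": {
  "increments": [
    {"slide":[0.0,0.0,0.03],"spin":0,"gripper":1},
    {"slide":[0.0,0.0,0.055],"spin":0,"gripper":1},
    {"slide":[0.0,0.0,0.07],"spin":0,"gripper":1},
    {"slide":[0.0,0.0,0.074],"spin":0,"gripper":1},
    {"slide":[0.0,0.0,0.074],"spin":0,"gripper":1},
    {"slide":[0.0,0.0,0.074],"spin":0,"gripper":1}
  ]
}}

```text
t: 14.9
tool_pos: [0.4539, 0.3231, 0.1465]
tool_rot: [0.131, 3.138, 0.001]
contact_force: [-0.4, -0.5, 0.4]
opening: 0.0855
grip_force: 0.0
```

Call:
{"op": "arm_command", "data": {
  "increments": [
    {"slide":[0.0,0.0,0.0],"spin":0,"gripper":-1},
    {"slide":[0.0,0.0,0.0],"spin":0,"gripper":-1},
    {"slide":[0.0,0.0,0.0],"spin":0,"gripper":-1},
    {"slide":[0.0,0.0,0.0],"spin":0,"gripper":-1},
    {"slide":[0.0,0.0,0.0],"spin":0,"gripper":-1},
    {"slide":[0.0,0.0,0.0],"spin":0,"gripper":-1}
  ]
}}

```text
t: 15.4
tool_pos: [0.4542, 0.3235, 0.1473]
tool_rot: [0.13, 3.137, 0.001]
contact_force: [-1.5, -1.1, 6.4]
opening: 0.043
grip_force: 50.3
```

Call:
{"op": "arm_command", "data": {
  "increments": [
    {"slide":[0.0,0.0,-0.005],"spin":0,"gripper":-1},
    {"slide":[0.0,0.0,-0.015],"spin":0,"gripper":-1},
    {"slide":[0.0,0.0,-0.03],"spin":0,"gripper":-1},
    {"slide":[0.0,0.0,-0.04],"spin":0,"gripper":-1},
    {"slide":[0.0,0.0,-0.04],"spin":0,"gripper":-1},
    {"slide":[0.0,0.0,-0.04],"spin":0,"gripper":-1},
    {"slide":[0.0,0.0,-0.04],"spin":0,"gripper":-1}
  ]
}}

```text
t: 15.98
tool_pos: [0.4532, 0.323, 0.1855]
tool_rot: [-0.13, -3.138, 0.0]
contact_force: [0.0, -0.1, -0.3]
opening: 0.0427
grip_force: 50.7
```

```bash
python3 -c "
from m import *
weigh()"
```

```text
[-0.42 -1.82  0.19 -1.41] -0.8659926601146803 [0.4531 0.3229 0.185 ]
```

Call:
{"op": "arm_command", "data": {
  "increments": [
    {"slide":[0.0,0.0,0.02],"spin":0,"gripper":-1},
    {"slide":[0.0,0.0,0.032],"spin":0,"gripper":-1},
    {"slide":[0.0,0.0,0.038],"spin":0,"gripper":-1},
    {"slide":[0.0,0.0,0.04],"spin":0,"gripper":-1},
    {"slide":[0.0,0.0,0.04],"spin":0,"gripper":1},
    {"slide":[0.0,0.0,0.04],"spin":0,"gripper":1},
    {"slide":[0.0,0.0,0.04],"spin":0,"gripper":1},
    {"slide":[0.0,0.0,0.04],"spin":0,"gripper":1}
  ]
}}

```text
t: 16.85
tool_pos: [0.4533, 0.323, 0.1454]
tool_rot: [-0.13, -3.138, 0.001]
contact_force: [0.1, 0.2, -0.6]
opening: 0.0851
grip_force: 0.0
```

```bash
python3 -c "
from m import *
t=grab('top');s=grab('side')
bells(dict(A=(.620,.346)),t,s)
print(status.get_obs()['tool_pos'],loc([.6203,.346,.147]))"
```

```text
A [0.6203 0.346  0.106 ] [ 13  13 140] (array([0.6206, 0.3456, 0.106 ]), array([ 19,  16, 238], dtype=int32), array([0.6203, 0.3459, 0.1064]))
[0.4533 0.3231 0.1455] [-0.1645  0.0367 -0.0016]
```

Call:
{"op": "arm_command", "data": {
  "increments": [
    {"slide":[0.0,0.0,-0.04],"spin":0,"gripper":1},
    {"slide":[0.0,0.0,-0.08],"spin":0,"gripper":1},
    {"slide":[-0.035,0.01,-0.085],"spin":0,"gripper":1},
    {"slide":[-0.07,0.018,-0.085],"spin":0,"gripper":1},
    {"slide":[-0.105,0.026,-0.085],"spin":0,"gripper":1},
    {"slide":[-0.14,0.032,-0.085],"spin":0,"gripper":1},
    {"slide":[-0.164,0.037,-0.085],"spin":0,"gripper":1},
    {"slide":[-0.164,0.037,-0.075],"spin":0,"gripper":1}
  ]
}}

```text
t: 17.62
tool_pos: [0.6248, 0.3464, 0.2229]
tool_rot: [0.133, 3.133, 0.003]
contact_force: [-0.5, -0.0, 1.1]
opening: 0.0854
grip_force: 0.0
```

Call:
{"op": "arm_command", "data": {
  "increments": [
    {"slide":[0.0,0.0,0.03],"spin":0,"gripper":1},
    {"slide":[0.0,0.0,0.055],"spin":0,"gripper":1},
    {"slide":[0.0,0.0,0.07],"spin":0,"gripper":1},
    {"slide":[0.0,0.0,0.074],"spin":0,"gripper":1},
    {"slide":[0.0,0.0,0.074],"spin":0,"gripper":1},
    {"slide":[0.0,0.0,0.074],"spin":0,"gripper":1}
  ]
}}

```text
t: 18.12
tool_pos: [0.6203, 0.3468, 0.148]
tool_rot: [0.13, 3.138, 0.001]
contact_force: [0.7, 0.3, 1.2]
opening: 0.0858
grip_force: 0.0
```

Call:
{"op": "arm_command", "data": {
  "increments": [
    {"slide":[0.0,0.0,0.0],"spin":0,"gripper":-1},
    {"slide":[0.0,0.0,0.0],"spin":0,"gripper":-1},
    {"slide":[0.0,0.0,0.0],"spin":0,"gripper":-1},
    {"slide":[0.0,0.0,0.0],"spin":0,"gripper":-1},
    {"slide":[0.0,0.0,0.0],"spin":0,"gripper":-1},
    {"slide":[0.0,0.0,0.0],"spin":0,"gripper":-1}
  ]
}}

```text
t: 18.62
tool_pos: [0.6207, 0.3467, 0.1487]
tool_rot: [0.13, 3.137, 0.001]
contact_force: [0.3, -2.0, 5.3]
opening: 0.0426
grip_force: 50.6
```

Call:
{"op": "arm_command", "data": {
  "increments": [
    {"slide":[0.0,0.0,-0.005],"spin":0,"gripper":-1},
    {"slide":[0.0,0.0,-0.015],"spin":0,"gripper":-1},
    {"slide":[0.0,0.0,-0.03],"spin":0,"gripper":-1},
    {"slide":[0.0,0.0,-0.04],"spin":0,"gripper":-1},
    {"slide":[0.0,0.0,-0.04],"spin":0,"gripper":-1},
    {"slide":[0.0,0.0,-0.04],"spin":0,"gripper":-1},
    {"slide":[0.0,0.0,-0.04],"spin":0,"gripper":-1}
  ]
}}

```text
t: 19.2
tool_pos: [0.6199, 0.3464, 0.1869]
tool_rot: [-0.13, -3.139, 0.0]
contact_force: [-0.3, 0.1, -2.9]
opening: 0.0429
grip_force: 50.9
```

```bash
python3 -c "
from m import *
weigh(5)"
```

```text
[-2.38 -1.16 -1.75 -2.07 -1.78] -1.8313357679005378 [0.6197 0.3463 0.186 ]
```

```bash
python3 -c "
from m import *
weigh(20)"
```

```text
[-1.69 -2.28 -1.5  -1.36 -1.19 -1.38 -1.77 -1.96 -2.22 -1.44 -1.85 -2.26
 -1.91 -1.13 -2.41 -2.12 -2.08 -2.08 -1.55 -1.47] -1.7826514528043902 [0.62   0.3465 0.1869]
```

Weights are B 9.5 N, D 3.9 N, A 1.8 N and C about 0.7 N, so the order from the bottom is B, D, A, C. I'm setting A back and fetching D.

Call:
{"op": "arm_command", "data": {
  "increments": [
    {"slide":[0.0,0.0,0.02],"spin":0,"gripper":-1},
    {"slide":[0.0,0.0,0.032],"spin":0,"gripper":-1},
    {"slide":[0.0,0.0,0.038],"spin":0,"gripper":-1},
    {"slide":[0.0,0.0,0.041],"spin":0,"gripper":-1},
    {"slide":[0.0,0.0,0.041],"spin":0,"gripper":1},
    {"slide":[0.0,0.0,0.041],"spin":0,"gripper":1},
    {"slide":[0.0,0.0,0.041],"spin":0,"gripper":1},
    {"slide":[0.0,0.0,0.041],"spin":0,"gripper":1}
  ]
}}

```text
t: 21.12
tool_pos: [0.6199, 0.3465, 0.1456]
tool_rot: [-0.13, -3.139, 0.0]
contact_force: [0.5, -0.1, -0.1]
opening: 0.0855
grip_force: 0.0
```

Call:
{"op": "arm_command", "data": {
  "increments": [
    {"slide":[0.0,0.0,-0.04],"spin":0,"gripper":1},
    {"slide":[0.0,0.0,-0.08],"spin":0,"gripper":1},
    {"slide":[0.025,-0.028,-0.085],"spin":0,"gripper":1},
    {"slide":[0.05,-0.056,-0.085],"spin":0,"gripper":1},
    {"slide":[0.075,-0.084,-0.085],"spin":0,"gripper":1},
    {"slide":[0.1,-0.112,-0.085],"spin":0,"gripper":1},
    {"slide":[0.1,-0.112,-0.085],"spin":0,"gripper":1}
  ]
}}

```text
t: 21.7
tool_pos: [0.5054, 0.2397, 0.2275]
tool_rot: [-0.132, -3.131, 0.006]
contact_force: [0.6, 0.9, -1.4]
opening: 0.0855
grip_force: 0.0
```

```bash
python3 -c "
from m import *
t=grab('top');s=grab('side')
bells(dict(A=(.620,.346),D=(.443,.1383),C=(.4535,.3234)),t,s)
print(status.get_obs()['tool_pos'],loc([.4430,.1383,.147]))"
```

```text
A [0.6254 0.3519 0.106 ] [14 10 78] (array([0.6197, 0.3473, 0.106 ]), array([ 19,  16, 242], dtype=int32), array([0.6218, 0.3496, 0.1085]))
D [0.4405 0.1396 0.106 ] [ 14  14 147] (array([0.4415, 0.1386, 0.106 ]), array([ 16,  11, 150], dtype=int32), array([0.4409, 0.1395, 0.1067]))
C [0.4504 0.3294 0.106 ] [ 10  14 102] (array([0.4525, 0.3234, 0.106 ]), array([ 19,  17, 247], dtype=int32), array([0.4509, 0.3278, 0.1107]))
[0.5099 0.2424 0.2303] [ 0.058  -0.1093  0.0834]
```

Call:
{"op": "arm_command", "data": {
  "increments": [
    {"slide":[0.02,-0.035,0.0],"spin":0,"gripper":1},
    {"slide":[0.04,-0.07,0.0],"spin":0,"gripper":1},
    {"slide":[0.06,-0.109,0.0],"spin":0,"gripper":1},
    {"slide":[0.06,-0.109,0.02],"spin":0,"gripper":1},
    {"slide":[0.06,-0.109,0.05],"spin":0,"gripper":1},
    {"slide":[0.06,-0.109,0.075],"spin":0,"gripper":1},
    {"slide":[0.06,-0.109,0.082],"spin":0,"gripper":1},
    {"slide":[0.06,-0.109,0.082],"spin":0,"gripper":1}
  ]
}}

```text
t: 22.47
tool_pos: [0.4419, 0.1396, 0.1472]
tool_rot: [-0.13, -3.135, 0.001]
contact_force: [0.0, -0.3, 0.2]
opening: 0.0853
grip_force: 0.0
```

Call:
{"op": "arm_command", "data": {
  "increments": [
    {"slide":[0.0,0.0,0.0],"spin":0,"gripper":1},
    {"slide":[0.0,0.0,0.0],"spin":0,"gripper":-1},
    {"slide":[0.0,0.0,0.0],"spin":0,"gripper":-1},
    {"slide":[0.0,0.0,0.0],"spin":0,"gripper":-1},
    {"slide":[0.0,0.0,0.0],"spin":0,"gripper":-1},
    {"slide":[0.0,0.0,0.0],"spin":0,"gripper":-1},
    {"slide":[0.0,0.0,0.0],"spin":0,"gripper":-1}
  ]
}}

```text
t: 23.05
tool_pos: [0.4432, 0.1396, 0.1504]
tool_rot: [0.13, 3.136, 0.001]
contact_force: [-1.4, -1.4, 5.8]
opening: 0.0429
grip_force: 50.1
```

Call:
{"op": "arm_command", "data": {
  "increments": [
    {"slide":[0.0,0.0,-0.01],"spin":0,"gripper":-1},
    {"slide":[0.0,0.0,-0.03],"spin":0,"gripper":-1},
    {"slide":[0.0,0.0,-0.06],"spin":0,"gripper":-1},
    {"slide":[0.0,0.0,-0.095],"spin":0,"gripper":-1},
    {"slide":[0.0,0.0,-0.13],"spin":0,"gripper":-1},
    {"slide":[0.0,0.0,-0.16],"spin":0,"gripper":-1},
    {"slide":[0.0,0.0,-0.175],"spin":0,"gripper":-1},
    {"slide":[0.0,0.0,-0.175],"spin":0,"gripper":-1}
  ]
}}

```text
t: 23.72
tool_pos: [0.4433, 0.1397, 0.3284]
tool_rot: [0.13, 3.132, 0.002]
contact_force: [1.1, 0.1, -3.4]
opening: 0.0428
grip_force: 52.0
```

```bash
python3 -c "
from m import *
t=grab('top');s=grab('side')
a=disc(t,*proj(t,[.57,-.128,.136]),8);b=disc(s,*proj(s,[.57,-.128,.136]),8);print(a,b)
print(onz(t,*a[0],.136),onz(s,*b[0],.136),tri(t,a[0],s,b[0]))
print(status.get_obs()['tool_pos'],loc([.5703,-.1293,.325]))
save(t,'top2.png',(60,100,380,300),2.4)"
```

```text
(array([271.6296, 178.1049]), array([ 16,  15, 162], dtype=int32)) (array([245.963, 171.963]), array([15,  8, 81], dtype=int32))
[ 0.5698 -0.1281  0.136 ] [ 0.5674 -0.1265  0.136 ] (array([ 0.5689, -0.1283,  0.1351]), np.float64(0.0020989692445961368))
[0.4417 0.1394 0.3229] [-0.1504 -0.2572 -0.0022]
```

View pics/top2.png

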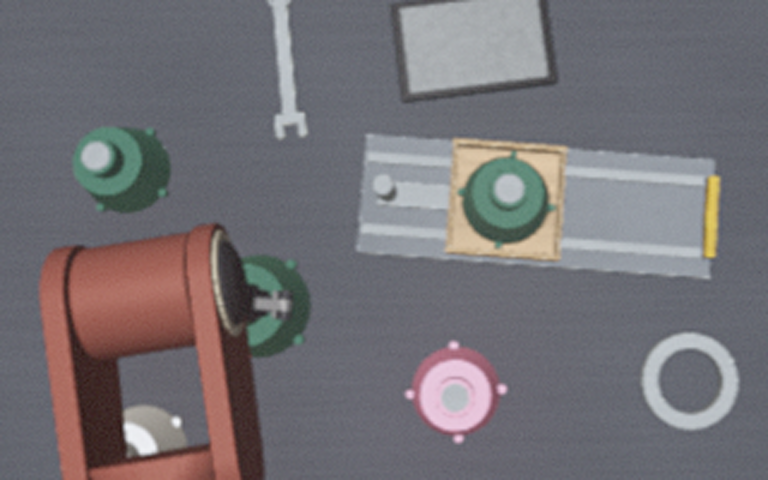

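B (crop 508,190) sits centred in the tray with its boss top at z 0.135, seated. D is lifted clear, at crop (265,305).

Call:
{"op": "arm_command", "data": {
  "increments": [
    {"slide":[-0.019,-0.032,0.0],"spin":0,"gripper":-1},
    {"slide":[-0.038,-0.064,0.0],"spin":0,"gripper":-1},
    {"slide":[-0.057,-0.096,0.0],"spin":0,"gripper":-1},
    {"slide":[-0.076,-0.128,0.0],"spin":0,"gripper":-1},
    {"slide":[-0.095,-0.16,0.0],"spin":0,"gripper":-1},
    {"slide":[-0.114,-0.192,0.0],"spin":0,"gripper":-1},
    {"slide":[-0.133,-0.226,0.0],"spin":0,"gripper":-1},
    {"slide":[-0.15,-0.257,0.0],"spin":0,"gripper":-1}
  ]
}}

```text
t: 24.48
tool_pos: [0.5698, -0.1308, 0.3196]
tool_rot: [-0.131, -3.133, -0.003]
contact_force: [-0.0, -0.0, -4.3]
opening: 0.0427
grip_force: 52.4
```

Call:
{"op": "arm_command", "data": {
  "increments": [
    {"slide":[0.0,0.0,0.0],"spin":0,"gripper":-1},
    {"slide":[0.0,0.0,0.0],"spin":0,"gripper":-1},
    {"slide":[0.0,0.0,0.0],"spin":0,"gripper":-1},
    {"slide":[0.0,0.0,0.0],"spin":0,"gripper":-1},
    {"slide":[0.0,0.0,0.0],"spin":0,"gripper":-1},
    {"slide":[0.0,0.0,0.0],"spin":0,"gripper":-1}
  ]
}}

```text
t: 24.98
tool_pos: [0.5701, -0.1279, 0.3237]
tool_rot: [-0.128, -3.139, -0.0]
contact_force: [0.3, 0.0, -4.4]
opening: 0.0429
grip_force: 52.8
```

```bash
python3 -c "
from m import *
print(status.get_obs()['tool_pos'],loc([.5700,-.1288,.2175]))"
```

```text
[ 0.5701 -0.1279  0.3237] [ 0.     -0.0009  0.1062]
```

Call:
{"op": "arm_command", "data": {
  "increments": [
    {"slide":[0.0,-0.001,0.03],"spin":0,"gripper":-1},
    {"slide":[0.0,-0.001,0.05],"spin":0,"gripper":-1},
    {"slide":[0.0,-0.001,0.065],"spin":0,"gripper":-1},
    {"slide":[0.0,-0.001,0.08],"spin":0,"gripper":-1},
    {"slide":[0.0,-0.001,0.09],"spin":0,"gripper":-1},
    {"slide":[0.0,-0.001,0.096],"spin":0,"gripper":-1},
    {"slide":[0.0,-0.001,0.1],"spin":0,"gripper":-1},
    {"slide":[0.0,-0.001,0.1],"spin":0,"gripper":-1}
  ]
}}

```text
t: 25.65
tool_pos: [0.5703, -0.1298, 0.2236]
tool_rot: [-0.13, -3.138, -0.0]
contact_force: [-0.3, 0.1, -4.8]
opening: 0.0426
grip_force: 52.9
```

Call:
{"op": "arm_command", "data": {
  "increments": [
    {"slide":[0.0,0.0,0.001],"spin":0,"gripper":-1},
    {"slide":[0.0,0.0,0.002],"spin":0,"gripper":-1},
    {"slide":[0.0,0.0,0.003],"spin":0,"gripper":-1},
    {"slide":[0.0,0.0,0.003],"spin":0,"gripper":-1},
    {"slide":[0.0,0.0,0.003],"spin":0,"gripper":-1}
  ]
}}

```text
t: 26.07
tool_pos: [0.5705, -0.1301, 0.2212]
tool_rot: [0.13, 3.138, -0.0]
contact_force: [0.4, 0.1, -4.7]
opening: 0.0424
grip_force: 52.9
```

Call:
{"op": "arm_command", "data": {
  "increments": [
    {"slide":[0.0,0.0,0.001],"spin":0,"gripper":-1},
    {"slide":[0.0,0.0,0.002],"spin":0,"gripper":-1},
    {"slide":[0.0,0.0,0.003],"spin":0,"gripper":-1},
    {"slide":[0.0,0.0,0.003],"spin":0,"gripper":-1},
    {"slide":[0.0,0.0,0.003],"spin":0,"gripper":-1}
  ]
}}

```text
t: 26.48
tool_pos: [0.5709, -0.1302, 0.2204]
tool_rot: [0.13, 3.137, -0.001]
contact_force: [-3.5, 2.1, 6.0]
opening: 0.0426
grip_force: 54.0
```

Call:
{"op": "arm_command", "data": {
  "increments": [
    {"slide":[0.0,0.0,-0.001],"spin":0,"gripper":1},
    {"slide":[0.0,0.0,-0.001],"spin":0,"gripper":1},
    {"slide":[0.0,0.0,-0.001],"spin":0,"gripper":1},
    {"slide":[0.0,0.0,-0.001],"spin":0,"gripper":1},
    {"slide":[0.0,0.0,-0.03],"spin":0,"gripper":1},
    {"slide":[0.0,0.0,-0.06],"spin":0,"gripper":1},
    {"slide":[0.0,0.0,-0.06],"spin":0,"gripper":1}
  ]
}}

```text
t: 27.07
tool_pos: [0.5728, -0.1309, 0.2849]
tool_rot: [0.13, 3.128, -0.005]
contact_force: [1.2, -0.0, 1.9]
opening: 0.0857
grip_force: 0.0
```

```bash
python3 -c "
from m import *
print(status.get_obs()['tool_pos'],loc([.6200,.3465,.23]))
t=grab('top');s=grab('side')
bells(dict(A=(.620,.346),C=(.4535,.3234)),t,s)"
```

```text
[ 0.5728 -0.1309  0.2849] [-0.0069  0.4799  0.0536]
A [0.6191 0.3478 0.106 ] [ 14  14 145] (array([0.619 , 0.3482, 0.106 ]), array([ 20,  15, 230], dtype=int32), array([0.6192, 0.3479, 0.1057]))
C [0.4519 0.3241 0.106 ] [ 14  14 146] (array([0.4523, 0.324 , 0.106 ]), array([ 19,  16, 240], dtype=int32), array([0.4521, 0.3241, 0.1061]))
```

Call:
{"op": "arm_command", "data": {
  "increments": [
    {"slide":[-0.001,0.041,0.0],"spin":0,"gripper":1},
    {"slide":[-0.002,0.082,0.0],"spin":0,"gripper":1},
    {"slide":[-0.003,0.123,0.0],"spin":0,"gripper":1},
    {"slide":[-0.004,0.164,0.0],"spin":0,"gripper":1},
    {"slide":[-0.005,0.205,0.0],"spin":0,"gripper":1},
    {"slide":[-0.006,0.246,0.0],"spin":0,"gripper":1},
    {"slide":[-0.007,0.287,0.0],"spin":0,"gripper":1},
    {"slide":[-0.007,0.328,0.0],"spin":0,"gripper":1}
  ]
}}

```text
t: 27.83
tool_pos: [0.6038, 0.1981, 0.2759]
tool_rot: [-0.13, -3.136, 0.001]
contact_force: [0.7, -0.7, -0.0]
opening: 0.0854
grip_force: 0.0
```

Call:
{"op": "arm_command", "data": {
  "increments": [
    {"slide":[-0.001,0.04,0.0],"spin":0,"gripper":1},
    {"slide":[-0.001,0.08,0.0],"spin":0,"gripper":1},
    {"slide":[-0.001,0.12,0.02],"spin":0,"gripper":1},
    {"slide":[-0.001,0.152,0.04],"spin":0,"gripper":1},
    {"slide":[-0.001,0.152,0.055],"spin":0,"gripper":1},
    {"slide":[-0.001,0.152,0.06],"spin":0,"gripper":1},
    {"slide":[-0.001,0.152,0.06],"spin":0,"gripper":1},
    {"slide":[-0.001,0.152,0.06],"spin":0,"gripper":1}
  ]
}}

```text
t: 28.5
tool_pos: [0.618, 0.3465, 0.2172]
tool_rot: [-0.132, -3.138, 0.002]
contact_force: [0.5, -0.6, 0.2]
opening: 0.0857
grip_force: 0.0
```

```bash
python3 -c "
from m import *
print(status.get_obs()['tool_pos'],loc([.6191,.3479,.148]))"
```

```text
[0.618  0.3465 0.2172] [-0.0011  0.0015  0.0692]
```

Call:
{"op": "arm_command", "data": {
  "increments": [
    {"slide":[-0.001,0.001,0.03],"spin":0,"gripper":1},
    {"slide":[-0.001,0.001,0.055],"spin":0,"gripper":1},
    {"slide":[-0.001,0.001,0.068],"spin":0,"gripper":1},
    {"slide":[-0.001,0.001,0.069],"spin":0,"gripper":1},
    {"slide":[-0.001,0.001,0.069],"spin":0,"gripper":1}
  ]
}}

```text
t: 28.92
tool_pos: [0.6194, 0.3477, 0.1491]
tool_rot: [-0.132, -3.138, 0.0]
contact_force: [0.4, -0.6, 1.2]
opening: 0.0853
grip_force: 0.0
```

Call:
{"op": "arm_command", "data": {
  "increments": [
    {"slide":[0.0,0.0,0.0],"spin":0,"gripper":-1},
    {"slide":[0.0,0.0,0.0],"spin":0,"gripper":-1},
    {"slide":[0.0,0.0,0.0],"spin":0,"gripper":-1},
    {"slide":[0.0,0.0,0.0],"spin":0,"gripper":-1},
    {"slide":[0.0,0.0,0.0],"spin":0,"gripper":-1},
    {"slide":[0.0,0.0,0.0],"spin":0,"gripper":-1}
  ]
}}

```text
t: 29.42
tool_pos: [0.6201, 0.3488, 0.1511]
tool_rot: [0.13, 3.136, 0.001]
contact_force: [-1.0, -1.0, 6.2]
opening: 0.0424
grip_force: 50.5
```

Call:
{"op": "arm_command", "data": {
  "increments": [
    {"slide":[0.0,0.0,-0.01],"spin":0,"gripper":-1},
    {"slide":[0.0,0.0,-0.035],"spin":0,"gripper":-1},
    {"slide":[0.0,0.0,-0.07],"spin":0,"gripper":-1},
    {"slide":[0.0,0.0,-0.105],"spin":0,"gripper":-1},
    {"slide":[0.0,0.0,-0.14],"spin":0,"gripper":-1},
    {"slide":[0.0,0.0,-0.175],"spin":0,"gripper":-1},
    {"slide":[0.0,0.0,-0.205],"spin":0,"gripper":-1},
    {"slide":[0.0,0.0,-0.215],"spin":0,"gripper":-1}
  ]
}}

```text
t: 30.08
tool_pos: [0.62, 0.3491, 0.371]
tool_rot: [0.129, 3.131, 0.006]
contact_force: [-0.1, -0.4, -0.6]
opening: 0.0424
grip_force: 51.2
```

```bash
python3 -c "
from m import *
t=grab('top');s=grab('side')
P=[.57,-.129,.176]
a=disc(t,*proj(t,P),8);b=disc(s,*proj(s,P),8);print(a,b)
print(onz(t,*a[0],.176),onz(s,*b[0],.176),tri(t,a[0],s,b[0]))
print(status.get_obs()['tool_pos'],loc([.5707,-.1302,.365]))
save(s,'side2.png',(160,80,330,220),4)"
```

```text
(array([272.5774, 176.494 ]), array([ 16,  14, 168], dtype=int32)) (array([245.5921, 158.9211]), array([14,  7, 76], dtype=int32))
[ 0.5683 -0.1289  0.176 ] [ 0.569  -0.1281  0.176 ] (array([ 0.5688, -0.1288,  0.1757]), np.float64(0.0008211780304052149))
[0.6197 0.349  0.3671] [ 0.0093 -0.4816  0.0008]
```

View pics/side2.png

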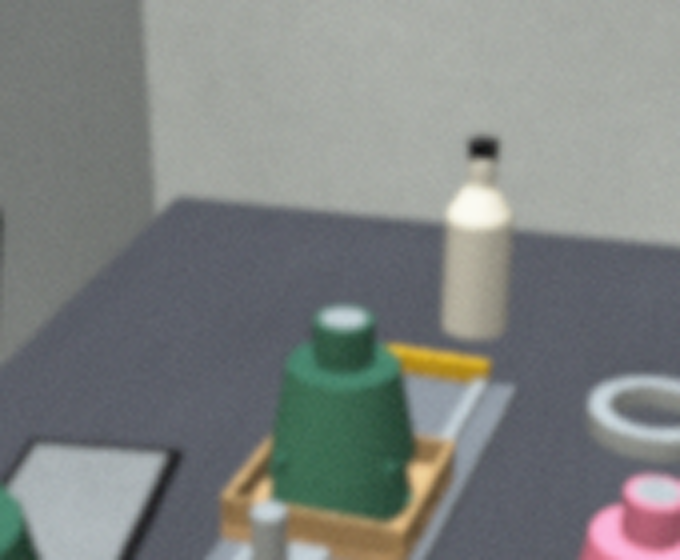

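D is seated on B, with its boss top at z 0.1757 (crop 345,318). Next is A.

Call:
{"op": "arm_command", "data": {
  "increments": [
    {"slide":[0.001,-0.04,0.0],"spin":0,"gripper":-1},
    {"slide":[0.002,-0.08,0.0],"spin":0,"gripper":-1},
    {"slide":[0.003,-0.12,0.0],"spin":0,"gripper":-1},
    {"slide":[0.004,-0.16,0.0],"spin":0,"gripper":-1},
    {"slide":[0.005,-0.2,0.0],"spin":0,"gripper":-1},
    {"slide":[0.006,-0.24,0.0],"spin":0,"gripper":-1},
    {"slide":[0.007,-0.28,0.0],"spin":0,"gripper":-1},
    {"slide":[0.008,-0.32,0.0],"spin":0,"gripper":-1}
  ]
}}

```text
t: 30.85
tool_pos: [0.5831, 0.0287, 0.3595]
tool_rot: [-0.129, -3.133, -0.0]
contact_force: [0.6, -0.3, -1.6]
opening: 0.0421
grip_force: 51.5
```

Call:
{"op": "arm_command", "data": {
  "increments": [
    {"slide":[0.001,-0.04,0.0],"spin":0,"gripper":-1},
    {"slide":[0.002,-0.08,0.0],"spin":0,"gripper":-1},
    {"slide":[0.002,-0.12,0.0],"spin":0,"gripper":-1},
    {"slide":[0.002,-0.15,0.0],"spin":0,"gripper":-1},
    {"slide":[0.002,-0.16,0.0],"spin":0,"gripper":-1},
    {"slide":[0.002,-0.16,0.0],"spin":0,"gripper":-1},
    {"slide":[0.002,-0.16,0.0],"spin":0,"gripper":-1},
    {"slide":[0.002,-0.16,0.0],"spin":0,"gripper":-1}
  ]
}}

```text
t: 31.52
tool_pos: [0.5693, -0.1276, 0.3622]
tool_rot: [-0.128, -3.137, -0.002]
contact_force: [0.1, -0.7, -3.0]
opening: 0.0429
grip_force: 51.6
```

```bash
python3 -c "
from m import *
print(status.get_obs()['tool_pos'],loc([.570,-.129,.261]))"
```

```text
[ 0.5693 -0.1276  0.3622] [-0.0011 -0.0015  0.1012]
```

Call:
{"op": "arm_command", "data": {
  "increments": [
    {"slide":[-0.001,-0.001,0.03],"spin":0,"gripper":-1},
    {"slide":[-0.001,-0.001,0.05],"spin":0,"gripper":-1},
    {"slide":[-0.001,-0.001,0.065],"spin":0,"gripper":-1},
    {"slide":[-0.001,-0.001,0.08],"spin":0,"gripper":-1},
    {"slide":[-0.001,-0.001,0.09],"spin":0,"gripper":-1},
    {"slide":[-0.001,-0.001,0.096],"spin":0,"gripper":-1},
    {"slide":[-0.001,-0.001,0.099],"spin":0,"gripper":-1},
    {"slide":[-0.001,-0.001,0.099],"spin":0,"gripper":-1}
  ]
}}

```text
t: 32.18
tool_pos: [0.5704, -0.1294, 0.2645]
tool_rot: [-0.129, -3.138, -0.0]
contact_force: [0.1, 0.7, -2.1]
opening: 0.0425
grip_force: 51.6
```

Call:
{"op": "arm_command", "data": {
  "increments": [
    {"slide":[0.0,0.0,0.001],"spin":0,"gripper":-1},
    {"slide":[0.0,0.0,0.002],"spin":0,"gripper":-1},
    {"slide":[0.0,0.0,0.003],"spin":0,"gripper":-1},
    {"slide":[0.0,0.0,0.003],"spin":0,"gripper":-1},
    {"slide":[0.0,0.0,0.003],"spin":0,"gripper":-1}
  ]
}}

```text
t: 32.6
tool_pos: [0.5705, -0.1302, 0.2623]
tool_rot: [0.13, 3.138, -0.0]
contact_force: [-0.2, 1.1, -1.6]
opening: 0.0426
grip_force: 51.6
```

Call:
{"op": "arm_command", "data": {
  "increments": [
    {"slide":[0.0,0.0,0.001],"spin":0,"gripper":-1},
    {"slide":[0.0,0.0,0.002],"spin":0,"gripper":-1},
    {"slide":[0.0,0.0,0.003],"spin":0,"gripper":-1},
    {"slide":[0.0,0.0,0.003],"spin":0,"gripper":-1},
    {"slide":[0.0,0.0,0.003],"spin":0,"gripper":-1}
  ]
}}

```text
t: 33.02
tool_pos: [0.5708, -0.1302, 0.261]
tool_rot: [0.13, 3.137, -0.001]
contact_force: [-2.8, 0.7, 6.0]
opening: 0.0425
grip_force: 52.5
```

Contact is at the expected 0.261, so I'm releasing.

Call:
{"op": "arm_command", "data": {
  "increments": [
    {"slide":[0.0,0.0,-0.001],"spin":0,"gripper":1},
    {"slide":[0.0,0.0,-0.001],"spin":0,"gripper":1},
    {"slide":[0.0,0.0,-0.001],"spin":0,"gripper":1},
    {"slide":[0.0,0.0,-0.001],"spin":0,"gripper":1},
    {"slide":[0.0,0.0,-0.03],"spin":0,"gripper":1},
    {"slide":[0.0,0.0,-0.06],"spin":0,"gripper":1},
    {"slide":[0.0,0.0,-0.06],"spin":0,"gripper":1}
  ]
}}

```text
t: 33.6
tool_pos: [0.5724, -0.1308, 0.3259]
tool_rot: [0.13, 3.129, -0.005]
contact_force: [0.2, -0.6, 2.5]
opening: 0.0858
grip_force: 0.0
```

```bash
python3 -c "
from m import *
t=grab('top');s=grab('side')
bells(dict(C=(.452,.3241)),t,s)
print(status.get_obs()['tool_pos'],loc([.4525,.3241,.23]))"
```

```text
C [0.4519 0.3241 0.106 ] [ 14  14 146] (array([0.4522, 0.324 , 0.106 ]), array([ 19,  16, 241], dtype=int32), array([0.452 , 0.3241, 0.1061]))
[ 0.571  -0.1303  0.3208] [0.1561 0.4431 0.0898]
```

Call:
{"op": "arm_command", "data": {
  "increments": [
    {"slide":[0.013,0.037,0.0],"spin":0,"gripper":1},
    {"slide":[0.026,0.074,0.0],"spin":0,"gripper":1},
    {"slide":[0.039,0.111,0.0],"spin":0,"gripper":1},
    {"slide":[0.052,0.148,0.0],"spin":0,"gripper":1},
    {"slide":[0.065,0.185,0.0],"spin":0,"gripper":1},
    {"slide":[0.078,0.222,0.0],"spin":0,"gripper":1},
    {"slide":[0.091,0.259,0.0],"spin":0,"gripper":1},
    {"slide":[0.104,0.296,0.0],"spin":0,"gripper":1}
  ]
}}

```text
t: 34.37
tool_pos: [0.4898, 0.1751, 0.3171]
tool_rot: [-0.13, -3.137, 0.001]
contact_force: [1.3, 0.3, 0.4]
opening: 0.0851
grip_force: 0.0
```

Call:
{"op": "arm_command", "data": {
  "increments": [
    {"slide":[0.013,0.037,0.0],"spin":0,"gripper":1},
    {"slide":[0.026,0.074,0.02],"spin":0,"gripper":1},
    {"slide":[0.039,0.111,0.04],"spin":0,"gripper":1},
    {"slide":[0.052,0.147,0.06],"spin":0,"gripper":1},
    {"slide":[0.052,0.147,0.09],"spin":0,"gripper":1},
    {"slide":[0.052,0.147,0.1],"spin":0,"gripper":1},
    {"slide":[0.052,0.147,0.1],"spin":0,"gripper":1},
    {"slide":[0.052,0.147,0.1],"spin":0,"gripper":1}
  ]
}}

```text
t: 35.03
tool_pos: [0.4514, 0.3234, 0.2179]
tool_rot: [-0.131, -3.137, 0.003]
contact_force: [0.2, -0.2, 0.3]
opening: 0.0856
grip_force: 0.0
```

```bash
python3 -c "
from m import *
print(status.get_obs()['tool_pos'],loc([.4525,.3241,.149]))"
```

```text
[0.4514 0.3234 0.2179] [-0.0012  0.001   0.0689]
```

Call:
{"op": "arm_command", "data": {
  "increments": [
    {"slide":[-0.001,0.001,0.03],"spin":0,"gripper":1},
    {"slide":[-0.001,0.001,0.055],"spin":0,"gripper":1},
    {"slide":[-0.001,0.001,0.068],"spin":0,"gripper":1},
    {"slide":[-0.001,0.001,0.069],"spin":0,"gripper":1},
    {"slide":[-0.001,0.001,0.069],"spin":0,"gripper":1}
  ]
}}

```text
t: 35.45
tool_pos: [0.4534, 0.3247, 0.1506]
tool_rot: [0.132, 3.138, 0.0]
contact_force: [-0.3, -0.0, 0.6]
opening: 0.0856
grip_force: 0.0
```

Call:
{"op": "arm_command", "data": {
  "increments": [
    {"slide":[0.0,0.0,0.0],"spin":0,"gripper":-1},
    {"slide":[0.0,0.0,0.0],"spin":0,"gripper":-1},
    {"slide":[0.0,0.0,0.0],"spin":0,"gripper":-1},
    {"slide":[0.0,0.0,0.0],"spin":0,"gripper":-1},
    {"slide":[0.0,0.0,0.0],"spin":0,"gripper":-1},
    {"slide":[0.0,0.0,0.0],"spin":0,"gripper":-1}
  ]
}}

```text
t: 35.95
tool_pos: [0.4535, 0.3257, 0.1517]
tool_rot: [0.13, 3.137, 0.002]
contact_force: [-1.0, -1.0, 6.3]
opening: 0.0425
grip_force: 50.4
```

Call:
{"op": "arm_command", "data": {
  "increments": [
    {"slide":[0.0,0.0,-0.01],"spin":0,"gripper":-1},
    {"slide":[0.0,0.0,-0.04],"spin":0,"gripper":-1},
    {"slide":[0.0,0.0,-0.08],"spin":0,"gripper":-1},
    {"slide":[0.0,0.0,-0.12],"spin":0,"gripper":-1},
    {"slide":[0.0,0.0,-0.16],"spin":0,"gripper":-1},
    {"slide":[0.0,0.0,-0.2],"spin":0,"gripper":-1},
    {"slide":[0.0,0.0,-0.24],"spin":0,"gripper":-1},
    {"slide":[0.0,0.0,-0.255],"spin":0,"gripper":-1}
  ]
}}

```text
t: 36.62
tool_pos: [0.4533, 0.3257, 0.4129]
tool_rot: [0.129, 3.13, 0.008]
contact_force: [0.6, 0.2, 1.1]
opening: 0.0426
grip_force: 50.9
```

```bash
python3 -c "
from m import *
weigh(15)
t=grab('top');s=grab('side')
P=[.57,-.129,.216]
a=disc(t,*proj(t,P),9);b=disc(s,*proj(s,P),8);print(a,b)
print(onz(t,*a[0],.216),onz(s,*b[0],.216),tri(t,a[0],s,b[0]))
print(status.get_obs()['tool_pos'],loc([.570,-.1295,.405]))
save(s,'side3.png',(160,60,330,220),3.7)"
```

```text
[ 0.99 -0.51 -1.68 -1.97 -1.52 -0.34 -1.24 -0.6  -0.55 -0.28 -0.93  0.1
 -0.12 -0.98 -1.09] -0.7144205861503232 [0.4527 0.3252 0.4047]
(array([273.3073, 173.7095]), array([ 16,  15, 179], dtype=int32)) NoneTraceback (most recent call last):
  File "<string>", line 7, in <module>
    print(onz(t,*a[0],.216),onz(s,*b[0],.216),tri(t,a[0],s,b[0]))
                                   ~^^^
TypeError: 'NoneType' object is not subscriptable
```

```bash
python3 -c "
from m import *
t=grab('top');s=grab('side')
a=disc(t,*proj(t,[.57,-.129,.216]),9)
print(a,onz(t,*a[0],.216),proj(s,[.57,-.129,.216]))
print(loc([.570,-.1292,.405]))
save(s,'side3.png',(130,40,360,220),3.2)"
```

```text
(array([273.2235, 173.6369]), array([ 15,  15, 179], dtype=int32)) [ 0.5697 -0.1287  0.216 ] [245.3845 145.5158]
[-0.1545 -0.4432  0.    ]
```

View pics/side3.png

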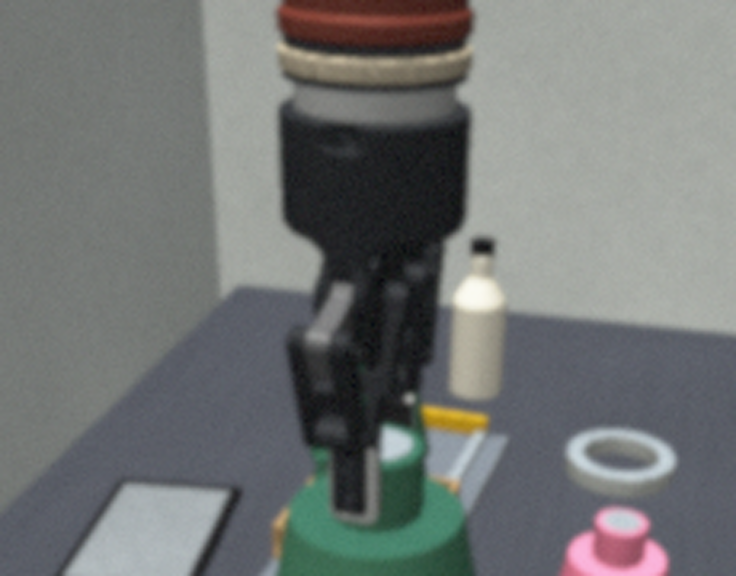

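The held bell C hides the stack from the side. The top view puts the stack at (0.5697, -0.1287), which is consistent. Carrying on.

Call:
{"op": "arm_command", "data": {
  "increments": [
    {"slide":[-0.013,-0.037,0.0],"spin":0,"gripper":-1},
    {"slide":[-0.026,-0.074,0.0],"spin":0,"gripper":-1},
    {"slide":[-0.039,-0.111,0.0],"spin":0,"gripper":-1},
    {"slide":[-0.052,-0.148,0.0],"spin":0,"gripper":-1},
    {"slide":[-0.065,-0.185,0.0],"spin":0,"gripper":-1},
    {"slide":[-0.078,-0.222,0.0],"spin":0,"gripper":-1},
    {"slide":[-0.091,-0.259,0.0],"spin":0,"gripper":-1},
    {"slide":[-0.104,-0.296,0.0],"spin":0,"gripper":-1}
  ]
}}

```text
t: 38.23
tool_pos: [0.5319, 0.0197, 0.4053]
tool_rot: [0.13, 3.138, -0.0]
contact_force: [1.1, 0.5, -0.3]
opening: 0.0423
grip_force: 51.1
```

Call:
{"op": "arm_command", "data": {
  "increments": [
    {"slide":[-0.013,-0.037,0.0],"spin":0,"gripper":-1},
    {"slide":[-0.026,-0.074,0.0],"spin":0,"gripper":-1},
    {"slide":[-0.039,-0.111,0.0],"spin":0,"gripper":-1},
    {"slide":[-0.051,-0.14,0.0],"spin":0,"gripper":-1},
    {"slide":[-0.051,-0.147,0.0],"spin":0,"gripper":-1},
    {"slide":[-0.051,-0.147,0.0],"spin":0,"gripper":-1},
    {"slide":[-0.051,-0.147,0.0],"spin":0,"gripper":-1},
    {"slide":[-0.051,-0.147,0.0],"spin":0,"gripper":-1}
  ]
}}

```text
t: 38.9
tool_pos: [0.5703, -0.1279, 0.4051]
tool_rot: [0.128, 3.139, 0.001]
contact_force: [-0.2, 0.1, -0.7]
opening: 0.0427
grip_force: 51.1
```

```bash
python3 -c "
from m import *
print(status.get_obs()['tool_pos'],loc([.570,-.1295,.3015]))"
```

```text
[ 0.5703 -0.1279  0.4051] [ 0.0002 -0.0017  0.1036]
```

Call:
{"op": "arm_command", "data": {
  "increments": [
    {"slide":[0.0,-0.001,0.03],"spin":0,"gripper":-1},
    {"slide":[0.0,-0.001,0.05],"spin":0,"gripper":-1},
    {"slide":[0.0,-0.001,0.065],"spin":0,"gripper":-1},
    {"slide":[0.0,-0.001,0.08],"spin":0,"gripper":-1},
    {"slide":[0.0,-0.001,0.09],"spin":0,"gripper":-1},
    {"slide":[0.0,-0.001,0.097],"spin":0,"gripper":-1},
    {"slide":[0.0,-0.001,0.101],"spin":0,"gripper":-1},
    {"slide":[0.0,-0.001,0.101],"spin":0,"gripper":-1}
  ]
}}

```text
t: 39.57
tool_pos: [0.5703, -0.1297, 0.3034]
tool_rot: [-0.129, -3.138, -0.0]
contact_force: [-0.3, 0.1, -1.2]
opening: 0.0422
grip_force: 51.1
```

Call:
{"op": "arm_command", "data": {
  "increments": [
    {"slide":[0.0,0.0,0.001],"spin":0,"gripper":-1},
    {"slide":[0.0,0.0,0.002],"spin":0,"gripper":-1},
    {"slide":[0.0,0.0,0.003],"spin":0,"gripper":-1},
    {"slide":[0.0,0.0,0.004],"spin":0,"gripper":-1},
    {"slide":[0.0,0.0,0.004],"spin":0,"gripper":-1},
    {"slide":[0.0,0.0,0.004],"spin":0,"gripper":-1}
  ]
}}

```text
t: 40.07
tool_pos: [0.5709, -0.1302, 0.3016]
tool_rot: [0.13, 3.137, -0.001]
contact_force: [-1.0, -0.2, 6.0]
opening: 0.0429
grip_force: 51.7
```

Call:
{"op": "arm_command", "data": {
  "increments": [
    {"slide":[0.0,0.0,-0.001],"spin":0,"gripper":1},
    {"slide":[0.0,0.0,-0.001],"spin":0,"gripper":1},
    {"slide":[0.0,0.0,-0.001],"spin":0,"gripper":1},
    {"slide":[0.0,0.0,-0.001],"spin":0,"gripper":1},
    {"slide":[0.0,0.0,-0.03],"spin":0,"gripper":1},
    {"slide":[0.0,0.0,-0.07],"spin":0,"gripper":1},
    {"slide":[0.0,0.0,-0.1],"spin":0,"gripper":1},
    {"slide":[0.0,0.0,-0.1],"spin":0,"gripper":1}
  ]
}}

```text
t: 40.73
tool_pos: [0.572, -0.1306, 0.4085]
tool_rot: [0.13, 3.127, -0.006]
contact_force: [0.9, 0.5, 1.4]
opening: 0.0854
grip_force: 0.0
```

Call:
{"op": "arm_command", "data": {
  "increments": [
    {"slide":[0.0,0.035,0.0],"spin":0,"gripper":1},
    {"slide":[0.0,0.075,0.0],"spin":0,"gripper":1},
    {"slide":[0.0,0.115,0.0],"spin":0,"gripper":1},
    {"slide":[0.0,0.149,0.0],"spin":0,"gripper":1},
    {"slide":[0.0,0.149,0.0],"spin":0,"gripper":1},
    {"slide":[0.0,0.149,0.0],"spin":0,"gripper":1}
  ]
}}

```text
t: 41.23
tool_pos: [0.5826, 0.0199, 0.3993]
tool_rot: [-0.125, -3.138, 0.001]
contact_force: [0.3, 0.8, -0.5]
opening: 0.0851
grip_force: 0.0
```

```bash
python3 -c "
from m import *
t=grab('top');s=grab('side')
P=[.57,-.129,.256]
a=disc(t,*proj(t,P),9);b=disc(s,*proj(s,P),8);print(a,b)
if a:print(onz(t,*a[0],.256))
if a and b:print(onz(s,*b[0],.256),tri(t,a[0],s,b[0]))
print(status.get_obs()['tool_pos'],loc([.5814,.0158,.14]))
im=np.hstack([t['frame'][90:290,220:380],s['frame'][60:260,160:320]]);save(dict(frame=im),'both.png',None,2.4)"
```

```text
(array([277.0852, 171.0739]), array([ 14,  15, 176], dtype=int32)) (array([245.1176, 127.5353]), array([ 17,  11, 170], dtype=int32))
[ 0.5696 -0.1361  0.256 ]
[ 0.5791 -0.1612  0.256 ] (array([ 0.5703, -0.1351,  0.2654]), np.float64(0.0043634194537620205))
[0.5827 0.0179 0.3994] [ 0.001  -0.0021  0.2594]
```

View pics/both.png

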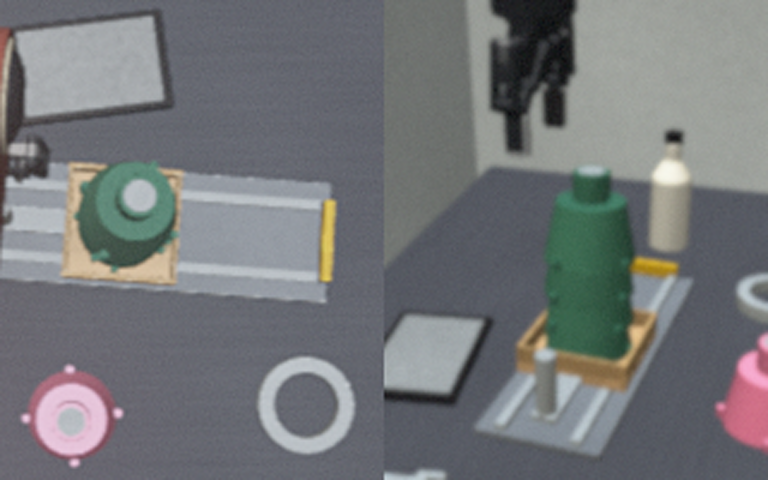

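```bash
python3 -c "
from m import *
t=grab('top');s=grab('side')
print(proj(s,[.57,-.129,.256]),proj(t,[.57,-.129,.256]))
b=(246.7,131.7);a=disc(t,277,171,9)[0]
print(tri(t,a,s,b))
print(onz(s,*b,.256))
im=np.hstack([cv2.resize(t['frame'][140:210,240:310],None,fx=5,fy=5),cv2.resize(s['frame'][120:225,210:275],None,fx=3.333,fy=3.333)[:350]]);save(dict(frame=im),'z.png',None,1.3)"
```

```text
[245.4377 131.7343] [274.1076 170.9472]
(array([ 0.5695, -0.1382,  0.253 ]), np.float64(0.0014336596322019589))
[ 0.5668 -0.1302  0.256 ]
```

View pics/z.png

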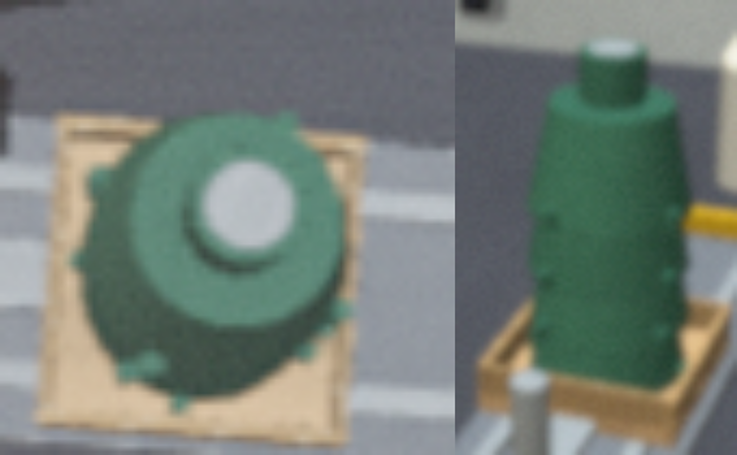

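```bash
python3 -c "
from m import *
t=grab('top')
a=disc(t,277,171,9);print('boss',a,onz(t,*a[0],.256))
hsv=cv2.cvtColor(t['frame'],cv2.COLOR_RGB2HSV)
g=cv2.inRange(hsv,(60,60,40),(90,255,255)); g[:, :240]=0;g[:,310:]=0;g[:140]=0;g[210:]=0
v=hsv[:,:,2][g>0]; th,_=cv2.threshold(v.reshape(-1,1),0,255,cv2.THRESH_OTSU); print(th,np.percentile(v,[10,50,90]))
m=((g>0)&(hsv[:,:,2]>th)).astype(np.uint8)
n,l,st,c=cv2.connectedComponentsWithStats(m); i=1+np.argmax(st[1:,4])
ct=max(cv2.findContours((l==i).astype(np.uint8),cv2.RETR_EXTERNAL,cv2.CHAIN_APPROX_NONE)[0],key=len)
e=cv2.fitEllipse(ct);print('roof',e,onz(t,*e[0],.222))
ct=max(cv2.findContours(cv2.morphologyEx(g,cv2.MORPH_OPEN,np.ones((5,5))),cv2.RETR_EXTERNAL,cv2.CHAIN_APPROX_NONE)[0],key=len)
p=ct[:,0,:]; print('outer bbox',p.min(0),p.max(0))
for z,r in((.03,.055),(.07,.055),(.11,.055),(.15,.055)): print(z,proj(t,[.57,-.129,z]),'r',proj(t,[.57,-.129-r,z])[0]-proj(t,[.57,-.129,z])[0])
"
```

```text
boss (array([277.712 , 171.1099]), array([ 16,  15, 191], dtype=int32)) [ 0.5695 -0.1376  0.256 ]
116.0 [ 95. 135. 140.]
roof ((275.71978759765625, 173.2825164794922), (31.54512596130371, 32.319244384765625), 148.42030334472656) [ 0.5695 -0.1346  0.222 ]
outer bbox [255 158] [291 190]
0.03 [270.4248 183.0835] r 18.641875834220173
0.07 [270.9706 181.2852] r 19.29427251519411
0.11 [271.5559 179.3564] r 19.993956762203027
0.15 [272.1853 177.2824] r 20.746259392622676
```

```bash
python3 -c "
from m import *
for i in range(6):
  t=grab('top');a=disc(t,277,171,9)
  s=grab('side');m=cv2.inRange(cv2.cvtColor(s['frame'],cv2.COLOR_RGB2HSV),(60,80,20),(90,255,255));m[:,:205]=0;m[:,285:]=0;m[:125]=0;m[225:]=0
  def mid(r): x=np.flatnonzero(m[r]);return (x.min()+x.max())/2 if len(x) else None
  print(status.get_obs()['t'],a,[mid(r) for r in(140,150,165,180,195,205)])
for z in (.24,.2,.15,.1,.06): print(z,proj(s,[.57,-.129,z]))
"
```

```text
41.5833 (array([277.75  , 171.0677]), array([ 16,  15, 192], dtype=int32)) [np.float64(245.0), np.float64(245.0), np.float64(245.5), np.float64(244.0), np.float64(244.0), np.float64(248.0)]
41.6833 (array([277.7302, 171.0265]), array([ 16,  15, 189], dtype=int32)) [np.float64(244.5), np.float64(245.5), np.float64(245.0), np.float64(244.0), np.float64(244.0), np.float64(248.0)]
41.7833 (array([277.7277, 171.1257]), array([ 16,  15, 191], dtype=int32)) [np.float64(245.0), np.float64(245.0), np.float64(245.0), np.float64(244.5), np.float64(244.0), np.float64(248.5)]
41.8833 (array([277.7306, 171.1295]), array([ 16,  15, 193], dtype=int32)) [np.float64(245.0), np.float64(245.0), np.float64(245.5), np.float64(245.0), np.float64(244.0), np.float64(248.0)]
41.9833 (array([277.7354, 171.0582]), array([ 16,  15, 189], dtype=int32)) [np.float64(245.0), np.float64(245.5), np.float64(245.5), np.float64(244.5), np.float64(244.5), np.float64(248.0)]
42.0833 (array([277.7906, 171.0838]), array([ 16,  15, 191], dtype=int32)) [np.float64(245.0), np.float64(245.5), np.float64(245.0), np.float64(244.0), np.float64(244.0), np.float64(248.0)]
0.24 [245.4162 137.3142]
0.2 [245.3638 150.8746]
0.15 [245.3008 167.0846]
0.1 [245.2403 182.5277]
0.06 [245.1938 194.3668]
```

The top cover C leans toward −y. Its boss reads y −0.1376 and its roof −0.1346 against −0.129 expected, so it's canted rather than seated. I'll regrip the boss to square it up and press it down gently.

Call:
{"op": "arm_command", "data": {
  "increments": [
    {"slide":[0.0,-0.035,0.0],"spin":0,"gripper":1},
    {"slide":[0.0,-0.075,0.0],"spin":0,"gripper":1},
    {"slide":[0.0,-0.115,0.0],"spin":0,"gripper":1},
    {"slide":[0.0,-0.145,0.0],"spin":0,"gripper":1},
    {"slide":[0.0,-0.149,0.0],"spin":0,"gripper":1},
    {"slide":[0.0,-0.149,0.0],"spin":0,"gripper":1},
    {"slide":[0.0,-0.149,0.0],"spin":0,"gripper":1},
    {"slide":[0.0,-0.149,0.0],"spin":0,"gripper":1}
  ]
}}

```text
t: 42.75
tool_pos: [0.5705, -0.1289, 0.4]
tool_rot: [0.128, 3.139, 0.001]
contact_force: [-0.3, 0.0, 0.2]
opening: 0.0855
grip_force: 0.0
```

Call:
{"op": "arm_command", "data": {
  "increments": [
    {"slide":[0.0,0.0,0.03],"spin":0,"gripper":1},
    {"slide":[0.0,0.0,0.055],"spin":0,"gripper":1},
    {"slide":[0.0,0.0,0.075],"spin":0,"gripper":1},
    {"slide":[0.0,0.0,0.087],"spin":0,"gripper":1},
    {"slide":[0.0,0.0,0.092],"spin":0,"gripper":1},
    {"slide":[0.0,0.0,0.094],"spin":0,"gripper":1},
    {"slide":[0.0,0.0,0.094],"spin":0,"gripper":1},
    {"slide":[0.0,0.0,0.094],"spin":0,"gripper":1}
  ]
}}

```text
t: 43.42
tool_pos: [0.571, -0.13, 0.3077]
tool_rot: [0.129, 3.136, -0.001]
contact_force: [0.2, -0.0, 1.7]
opening: 0.0854
grip_force: 0.0
```

Call:
{"op": "arm_command", "data": {
  "increments": [
    {"slide":[0.0,0.0,0.0],"spin":0,"gripper":-1},
    {"slide":[0.0,0.0,0.0],"spin":0,"gripper":-1},
    {"slide":[0.0,0.0,0.0],"spin":0,"gripper":-1},
    {"slide":[0.0,0.0,0.0],"spin":0,"gripper":-1},
    {"slide":[0.0,0.0,0.0],"spin":0,"gripper":-1},
    {"slide":[0.0,0.0,0.0],"spin":0,"gripper":-1},
    {"slide":[0.0,0.0,0.0],"spin":0,"gripper":-1}
  ],
  "newtons": 20
}}

```text
t: 44.0
tool_pos: [0.5706, -0.1303, 0.3068]
tool_rot: [0.13, 3.138, -0.001]
contact_force: [0.3, -0.9, 3.5]
opening: 0.0429
grip_force: 20.5
```

Call:
{"op": "arm_command", "data": {
  "increments": [
    {"slide":[0.0,0.0,0.001],"spin":0,"gripper":-1},
    {"slide":[0.0,0.0,0.002],"spin":0,"gripper":-1},
    {"slide":[0.0,0.0,0.003],"spin":0,"gripper":-1},
    {"slide":[0.0,0.0,0.003],"spin":0,"gripper":-1}
  ]
}}

```text
t: 44.33
tool_pos: [0.5712, -0.1304, 0.3067]
tool_rot: [0.13, 3.135, -0.002]
contact_force: [-2.8, -0.7, 13.4]
opening: 0.0433
grip_force: 21.3
```

```bash
python3 -c "
from m import *
s=grab('side');t=grab('top');print(status.get_obs()['tool_pos'],status.get_obs()['contact_force'])
im=np.hstack([cv2.resize(t['frame'][140:210,240:310],None,fx=5,fy=5),cv2.resize(s['frame'][120:225,210:275],None,fx=3.333,fy=3.333)[:350]]);save(dict(frame=im),'z2.png',None,1.3)"
```

```text
[ 0.5712 -0.1304  0.3067] [-2.6651  0.3531 12.6466]
```

View pics/z2.png

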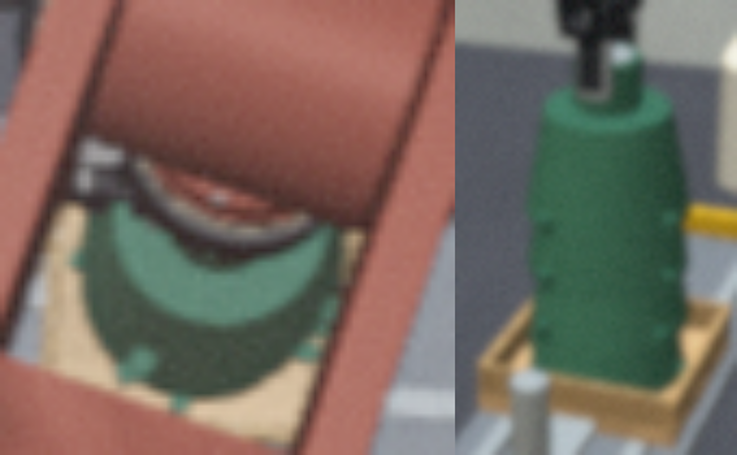

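Call:
{"op": "arm_command", "data": {
  "increments": [
    {"slide":[0.0,0.0,-0.001],"spin":0,"gripper":-1},
    {"slide":[0.0,0.0,-0.002],"spin":0,"gripper":-1},
    {"slide":[0.0,0.0,-0.002],"spin":0,"gripper":1},
    {"slide":[0.0,0.0,-0.002],"spin":0,"gripper":1},
    {"slide":[0.0,0.0,-0.002],"spin":0,"gripper":1},
    {"slide":[0.0,0.0,-0.002],"spin":0,"gripper":1},
    {"slide":[0.0,0.0,-0.002],"spin":0,"gripper":1},
    {"slide":[0.0,0.0,-0.005],"spin":0,"gripper":1}
  ]
}}

```text
t: 45.1
tool_pos: [0.57, -0.1299, 0.3068]
tool_rot: [-0.13, -3.137, -0.001]
contact_force: [0.6, 0.4, -0.3]
opening: 0.0852
grip_force: 0.0
```

Call:
{"op": "arm_command", "data": {
  "increments": [
    {"slide":[0.0,0.0,-0.02],"spin":0,"gripper":1},
    {"slide":[0.0,0.0,-0.05],"spin":0,"gripper":1},
    {"slide":[0.0,0.0,-0.085],"spin":0,"gripper":1},
    {"slide":[0.0,0.04,-0.09],"spin":0,"gripper":1},
    {"slide":[0.0,0.08,-0.09],"spin":0,"gripper":1},
    {"slide":[0.0,0.12,-0.09],"spin":0,"gripper":1},
    {"slide":[0.0,0.149,-0.09],"spin":0,"gripper":1},
    {"slide":[0.0,0.149,-0.09],"spin":0,"gripper":1}
  ]
}}

```text
t: 45.77
tool_pos: [0.5827, 0.023, 0.3983]
tool_rot: [0.121, 3.139, 0.003]
contact_force: [1.1, -1.5, 0.4]
opening: 0.0858
grip_force: 0.0
```

```bash
cat >> m.py <<'E'
def stack():
    t=grab('top');a=disc(t,276,171,10);print('boss',a,onz(t,*a[0],.256))
    hsv=cv2.cvtColor(t['frame'],cv2.COLOR_RGB2HSV)
    g=cv2.inRange(hsv,(60,60,116),(90,255,255)); g[:, :240]=0;g[:,310:]=0;g[:140]=0;g[210:]=0
    ct=max(cv2.findContours(cv2.morphologyEx(g,cv2.MORPH_OPEN,np.ones((3,3))),cv2.RETR_EXTERNAL,cv2.CHAIN_APPROX_NONE)[0],key=len)
    e=cv2.fitEllipse(ct);print('roof',e,onz(t,*e[0],.222)); return t
E
python3 -c "
from m import *
t=stack();s=grab('side');print(status.get_obs()['tool_pos'])
im=np.hstack([cv2.resize(t['frame'][140:210,240:310],None,fx=5,fy=5),cv2.resize(s['frame'][120:225,210:275],None,fx=3.333,fy=3.333)[:350]]);save(dict(frame=im),'z3.png',None,1.3)"
```

```text
boss (array([274.1257, 170.911 ]), array([ 17,  15, 191], dtype=int32)) [ 0.5701 -0.129   0.256 ]
roof ((273.3272705078125, 173.16697692871094), (31.494173049926758, 32.21855163574219), 107.55103302001953) [ 0.5699 -0.1287  0.222 ]
[0.5827 0.0194 0.398 ]
```

View pics/z3.png

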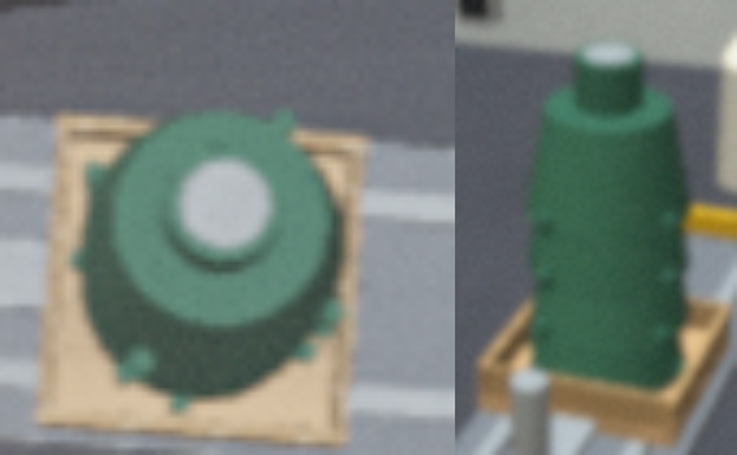

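C is now upright, with the boss at (0.5701, -0.1290) and the roof at (0.5699, -0.1287), and the side view agrees. I'm descending onto the post.

```bash
python3 -c "
from m import *
stack();print(loc([.5814,.0158,.141]),status.get_obs()['tool_pos'])"
```

```text
boss (array([274.2042, 170.8586]), array([ 16,  15, 191], dtype=int32)) [ 0.5702 -0.1292  0.256 ]
roof ((273.3861083984375, 173.18075561523438), (31.52598762512207, 32.08686065673828), 131.7182159423828) [ 0.5699 -0.1288  0.222 ]
[ 0.0011 -0.0026  0.2569] [0.5827 0.0184 0.3979]
```

Call:
{"op": "arm_command", "data": {
  "increments": [
    {"slide":[0.001,-0.002,0.03],"spin":0,"gripper":1},
    {"slide":[0.001,-0.002,0.07],"spin":0,"gripper":1},
    {"slide":[0.001,-0.002,0.11],"spin":0,"gripper":1},
    {"slide":[0.001,-0.002,0.15],"spin":0,"gripper":1},
    {"slide":[0.001,-0.002,0.18],"spin":0,"gripper":1},
    {"slide":[0.001,-0.002,0.19],"spin":0,"gripper":1},
    {"slide":[0.001,-0.002,0.19],"spin":0,"gripper":1},
    {"slide":[0.001,-0.002,0.19],"spin":0,"gripper":1}
  ]
}}

```text
t: 46.58
tool_pos: [0.5822, 0.0156, 0.209]
tool_rot: [0.132, 3.138, -0.0]
contact_force: [0.0, -0.3, -1.1]
opening: 0.085
grip_force: 0.0
```

```bash
python3 -c "
from m import *
grab('side');print(loc([.5814,.0158,.141]),status.get_obs()['tool_pos'])"
```

```text
[ 0.0018 -0.      0.0696] [0.583  0.0157 0.2106]
```

Call:
{"op": "arm_command", "data": {
  "increments": [
    {"slide":[0.001,0.0,0.03],"spin":0,"gripper":1},
    {"slide":[0.001,0.0,0.055],"spin":0,"gripper":1},
    {"slide":[0.001,0.0,0.068],"spin":0,"gripper":1},
    {"slide":[0.001,0.0,0.07],"spin":0,"gripper":1},
    {"slide":[0.001,0.0,0.07],"spin":0,"gripper":1},
    {"slide":[0.001,0.0,0.07],"spin":0,"gripper":1},
    {"slide":[0.001,0.0,0.07],"spin":0,"gripper":1}
  ]
}}

```text
t: 47.22
tool_pos: [0.582, 0.0164, 0.1404]
tool_rot: [0.13, 3.135, -0.0]
contact_force: [0.5, 0.3, 0.3]
opening: 0.0855
grip_force: 0.0
```

Call:
{"op": "arm_command", "data": {
  "increments": [
    {"slide":[0.0,0.0,0.0],"spin":0,"gripper":-1},
    {"slide":[0.0,0.0,0.0],"spin":0,"gripper":-1},
    {"slide":[0.0,0.0,0.0],"spin":0,"gripper":-1},
    {"slide":[0.0,0.0,0.0],"spin":0,"gripper":-1},
    {"slide":[0.0,0.0,0.0],"spin":0,"gripper":-1},
    {"slide":[0.0,0.0,0.0],"spin":0,"gripper":-1},
    {"slide":[0.0,0.0,0.0],"spin":0,"gripper":-1},
    {"slide":[0.0,0.0,0.0],"spin":0,"gripper":-1}
  ],
  "newtons": 30
}}

```text
t: 47.88
tool_pos: [0.5805, 0.0153, 0.1383]
tool_rot: [-0.13, -3.138, 0.005]
contact_force: [-2.5, -6.6, 2.9]
opening: 0.0232
grip_force: 30.3
```

Call:
{"op": "arm_command", "data": {
  "increments": [
    {"slide":[0.0,-0.001,0.0],"spin":0,"gripper":-1},
    {"slide":[0.0,-0.002,0.0],"spin":0,"gripper":-1},
    {"slide":[0.0,-0.004,0.0],"spin":0,"gripper":-1},
    {"slide":[0.0,-0.006,0.0],"spin":0,"gripper":-1},
    {"slide":[0.0,-0.008,0.0],"spin":0,"gripper":-1},
    {"slide":[0.0,-0.01,0.0],"spin":0,"gripper":-1},
    {"slide":[0.0,-0.012,0.0],"spin":0,"gripper":-1},
    {"slide":[0.0,-0.014,0.0],"spin":0,"gripper":-1}
  ]
}}

```text
t: 48.55
tool_pos: [0.5795, 0.0042, 0.1383]
tool_rot: [0.13, 3.139, 0.005]
contact_force: [-0.6, 5.9, 4.0]
opening: 0.0233
grip_force: 30.5
```

Call:
{"op": "arm_command", "data": {
  "increments": [
    {"slide":[0.0,-0.003,0.0],"spin":0,"gripper":-1},
    {"slide":[0.0,-0.006,0.0],"spin":0,"gripper":-1},
    {"slide":[0.0,-0.009,0.0],"spin":0,"gripper":-1},
    {"slide":[0.0,-0.012,0.0],"spin":0,"gripper":-1},
    {"slide":[0.0,-0.015,0.0],"spin":0,"gripper":-1},
    {"slide":[0.0,-0.018,0.0],"spin":0,"gripper":-1},
    {"slide":[0.0,-0.021,0.0],"spin":0,"gripper":-1},
    {"slide":[0.0,-0.024,0.0],"spin":0,"gripper":-1}
  ]
}}

```text
t: 49.22
tool_pos: [0.5774, -0.0197, 0.1383]
tool_rot: [-0.129, -3.139, -0.005]
contact_force: [-1.8, 7.2, 4.8]
opening: 0.0234
grip_force: 30.5
```

Call:
{"op": "arm_command", "data": {
  "increments": [
    {"slide":[0.0,-0.003,0.0],"spin":0,"gripper":-1},
    {"slide":[0.0,-0.006,0.0],"spin":0,"gripper":-1},
    {"slide":[0.0,-0.009,0.0],"spin":0,"gripper":-1},
    {"slide":[0.0,-0.012,0.0],"spin":0,"gripper":-1},
    {"slide":[0.0,-0.015,0.0],"spin":0,"gripper":-1},
    {"slide":[0.0,-0.018,0.0],"spin":0,"gripper":-1},
    {"slide":[0.0,-0.021,0.0],"spin":0,"gripper":-1},
    {"slide":[0.0,-0.024,0.0],"spin":0,"gripper":-1}
  ]
}}

```text
t: 49.88
tool_pos: [0.5754, -0.0437, 0.1383]
tool_rot: [-0.13, -3.138, -0.005]
contact_force: [-2.6, 6.3, 5.0]
opening: 0.0229
grip_force: 30.6
```

Call:
{"op": "arm_command", "data": {
  "increments": [
    {"slide":[0.0,-0.003,0.0],"spin":0,"gripper":-1},
    {"slide":[0.0,-0.006,0.0],"spin":0,"gripper":-1},
    {"slide":[0.0,-0.009,0.0],"spin":0,"gripper":-1},
    {"slide":[0.0,-0.012,0.0],"spin":0,"gripper":-1},
    {"slide":[0.0,-0.015,0.0],"spin":0,"gripper":-1},
    {"slide":[0.0,-0.018,0.0],"spin":0,"gripper":-1},
    {"slide":[0.0,-0.021,0.0],"spin":0,"gripper":-1},
    {"slide":[0.0,-0.024,0.0],"spin":0,"gripper":-1}
  ]
}}

```text
t: 50.55
tool_pos: [0.5733, -0.0676, 0.1383]
tool_rot: [-0.129, -3.138, -0.005]
contact_force: [-2.4, 6.8, 5.2]
opening: 0.0232
grip_force: 30.6
```

Call:
{"op": "arm_command", "data": {
  "increments": [
    {"slide":[0.0,-0.003,0.0],"spin":0,"gripper":-1},
    {"slide":[0.0,-0.006,0.0],"spin":0,"gripper":-1},
    {"slide":[0.0,-0.009,0.0],"spin":0,"gripper":-1},
    {"slide":[0.0,-0.012,0.0],"spin":0,"gripper":-1},
    {"slide":[0.0,-0.015,0.0],"spin":0,"gripper":-1},
    {"slide":[0.0,-0.018,0.0],"spin":0,"gripper":-1},
    {"slide":[0.0,-0.02,0.0],"spin":0,"gripper":-1},
    {"slide":[0.0,-0.022,0.0],"spin":0,"gripper":-1}
  ]
}}

```text
t: 51.22
tool_pos: [0.5714, -0.0896, 0.1382]
tool_rot: [-0.129, -3.138, -0.005]
contact_force: [-3.8, 7.0, 4.6]
opening: 0.0233
grip_force: 30.7
```

Call:
{"op": "arm_command", "data": {
  "increments": [
    {"slide":[0.0,-0.002,0.0],"spin":0,"gripper":-1},
    {"slide":[0.0,-0.004,0.0],"spin":0,"gripper":-1},
    {"slide":[0.0,-0.006,0.0],"spin":0,"gripper":-1},
    {"slide":[0.0,-0.008,0.0],"spin":0,"gripper":-1},
    {"slide":[0.0,-0.01,0.0],"spin":0,"gripper":-1},
    {"slide":[0.0,-0.011,0.0],"spin":0,"gripper":-1},
    {"slide":[0.0,-0.012,0.0],"spin":0,"gripper":-1},
    {"slide":[0.0,-0.013,0.0],"spin":0,"gripper":-1}
  ]
}}

```text
t: 51.88
tool_pos: [0.5703, -0.1025, 0.1383]
tool_rot: [-0.129, -3.138, -0.005]
contact_force: [-4.0, 6.0, 5.3]
opening: 0.0233
grip_force: 30.7
```

Call:
{"op": "arm_command", "data": {
  "increments": [
    {"slide":[0.0,-0.0005,0.0],"spin":0,"gripper":-1},
    {"slide":[0.0,-0.001,0.0],"spin":0,"gripper":-1},
    {"slide":[0.0,-0.0015,0.0],"spin":0,"gripper":-1},
    {"slide":[0.0,-0.002,0.0],"spin":0,"gripper":-1},
    {"slide":[0.0,-0.002,0.0],"spin":0,"gripper":-1},
    {"slide":[0.0,-0.002,0.0],"spin":0,"gripper":-1}
  ]
}}

```text
t: 52.38
tool_pos: [0.5701, -0.1046, 0.1383]
tool_rot: [-0.129, -3.137, -0.004]
contact_force: [-3.7, 6.3, 5.3]
opening: 0.0229
grip_force: 30.7
```

Travel is about 120 mm, so I'm releasing and rising straight up.

Call:
{"op": "arm_command", "data": {
  "increments": [
    {"slide":[0.0,0.0,0.0],"spin":0,"gripper":1},
    {"slide":[0.0,0.0,0.0],"spin":0,"gripper":1},
    {"slide":[0.0,0.0,0.0],"spin":0,"gripper":1},
    {"slide":[0.0,0.0,0.0],"spin":0,"gripper":1},
    {"slide":[0.0,0.0,-0.02],"spin":0,"gripper":1},
    {"slide":[0.0,0.0,-0.06],"spin":0,"gripper":1},
    {"slide":[0.0,0.0,-0.1],"spin":0,"gripper":1},
    {"slide":[0.0,0.0,-0.1],"spin":0,"gripper":1}
  ]
}}

```text
t: 53.05
tool_pos: [0.5743, -0.1073, 0.2478]
tool_rot: [0.13, 3.124, -0.007]
contact_force: [0.7, -1.4, 2.1]
opening: 0.0853
grip_force: 0.0
```

Call:
{"op": "arm_command", "data": {
  "increments": [
    {"slide":[0.0,0.035,0.0],"spin":0,"gripper":1},
    {"slide":[0.0,0.07,0.0],"spin":0,"gripper":1},
    {"slide":[0.0,0.1,0.0],"spin":0,"gripper":1},
    {"slide":[0.0,0.13,0.0],"spin":0,"gripper":1},
    {"slide":[0.0,0.13,0.0],"spin":0,"gripper":1},
    {"slide":[0.0,0.13,0.0],"spin":0,"gripper":1},
    {"slide":[0.0,0.13,0.0],"spin":0,"gripper":1}
  ]
}}

```text
t: 53.63
tool_pos: [0.5812, 0.0233, 0.2377]
tool_rot: [0.13, 3.139, -0.001]
contact_force: [-0.1, -0.3, -0.1]
opening: 0.0855
grip_force: 0.0
```

```bash
python3 -c "
from m import *
t=grab('top');s=grab('side');P=[.560,-.248,.256];u=proj(t,P);w=proj(s,P);print(u,w)
a=disc(t,*u,9);print(a,onz(t,*a[0],.256))
hsv=cv2.cvtColor(t['frame'],cv2.COLOR_RGB2HSV);x,y=u.astype(int)
g=cv2.inRange(hsv,(60,60,116),(90,255,255)); h=np.zeros_like(g);h[y-35:y+45,x-40:x+40]=g[y-35:y+45,x-40:x+40]
e=cv2.fitEllipse(max(cv2.findContours(cv2.morphologyEx(h,cv2.MORPH_OPEN,np.ones((3,3))),cv2.RETR_EXTERNAL,cv2.CHAIN_APPROX_NONE)[0],key=len));print('roof',e,onz(t,*e[0],.222))
xs,ys=w.astype(int)
im=np.hstack([cv2.resize(t['frame'][y-40:y+60,x-70:x+50],(480,400)),cv2.resize(s['frame'][ys-15:ys+95,xs-35:xs+42],(280,400))]);save(dict(frame=im),'end.png',None,1)"
```

```text
[324.0658 174.4221] [258.5463 118.6346]
(array([324.3245, 174.4947]), array([ 16,  16, 188], dtype=int32)) [ 0.5598 -0.2486  0.256 ]
roof ((321.5928039550781, 176.5162811279297), (31.33685302734375, 32.190650939941406), 150.4281005859375) [ 0.5599 -0.2478  0.222 ]
```

View pics/end.png

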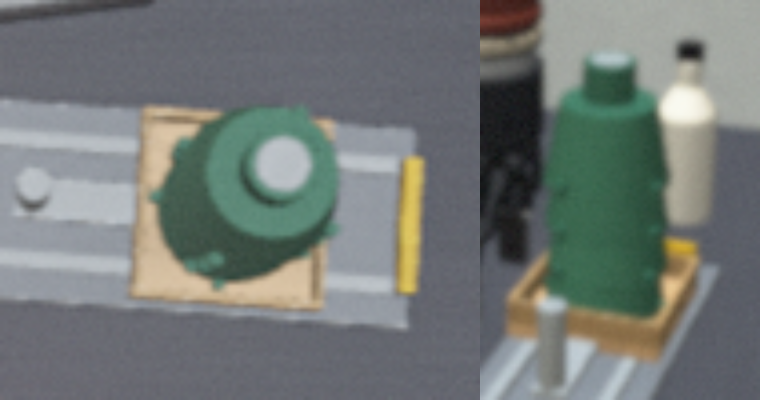

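The stack is upright, with boss and roof agreeing within 1 mm, and has moved 120 mm with the tray. The arm is clear. Handing in.

```bash
python3 -c "
from h import *
print(order.finish_job())"
```

```text
the job is handed in; nothing more can be done
None
```

The job is handed in: the four green covers stand nested in the tray by weight (about 9.5, 3.9, 1.8 and 0.7 N, heaviest at the bottom) and the tray has travelled about 120 mm to the yellow stop; the top cover was found leaning after placing and was reseated before the slide, and the hand-in gave no verdict.

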